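# Hang the large speaker ring from the drop-front cage

### The arm

A 6-joint arm with a two-finger parallel gripper is mounted at the origin on the work surface. World frame = base frame: x ahead of the robot, y to its left, z up, the work surface at z = 0. Lengths are in mm, angles in rad, forces in N, time in s.
With the tool pointing down it reaches from about 250 to 850 mm from the base axis. Payload 12.5 kg.
Tool frame: the origin (TCP) lies at the very end of the fingers, on their centre line; the grasp point (between the pads) lies 19 mm behind it; y points along the fingers, x is the direction in which the jaws open and shut, and the axes are right-handed (so a half turn about y gives the same grasp; the last joint's range is limited). The gripper opens to 93 mm and grips with 3 to 60 N. Pads are 15 mm wide; open, the fingers measure 128 mm over their backs; the gripper's body (75 mm by 188 mm) begins 65 mm behind the grasp point.
Start: joints at [1.157, 0.351, 1.652, -0, 1.139, -0.085], TCP at [177.567, 520.533, 218.633] pointing down, gripper open.
Joint ranges: [-2.75, 2.75], [-0.79, 2.1], [0.01, 2.65], [-1.57, 4.71], [0.07, 3.14], [-2.87, 2.87]. Speed limits (rad/s): [2.22, 2.22, 2.79, 3.14, 3.14, 3.14].

### API

Orientations are given as a rotation vector (axis times angle).
In Python, from rig import r gives the robot as it stands.
- The arm moves only by the tool play_rows, never from a script. Its arguments are lists of equal length, an entry for each row: "xyz": the shift along the tool's x, y, z in mm, a list of three; "dr": the turn, a rotation vector about the tool's x, y, z in degrees, a list of three; "hand": the opening, from -1 (shut) to 1 (fully open), so that 0 is half open. A call has 1 to 8 rows; each row shifts and turns the pose as measured when the row begins, along the tool's axes as they then stand; what a row does not reach is not made up. A row lasts 1/10 s, in which the tool goes at most 50 mm and 8.59 degrees, less where a joint would pass 70% of its speed; a pose out of reach is approached as far as the arm can. A call with a gripper value outside its range is refused whole. The fingers move at their own pace and stop on an object; "newtons" is the grip in N (left out, the last holds). Time passes only in rows, so rows that do not move let the fingers close. It gives the time, the measured TCP pose, the force and the opening at its end, in the units of the state.
- r.state(): the state, without advancing time (a new reading comes with each control period).
- r.get_image(name): name is "scene" or "top" or "wrist"; returns a dict with "color" (480x640x3 uint8, red, green, blue), "z_map" (480x640 float32, mm along the optical axis (not along the pixel's ray), 0 where there is no reading), "intrinsics" (3x3 intrinsics, pixels), "distortion" ([k1, k2, p1, p2, k3] as OpenCV has them; the pictures are not rectified), "T" (4x4, takes a point from camera to world coordinates). Camera axes: x right, y down, z forward; pixel columns grow to the right and rows downward; lengths in mm; the calibration is good to about 2 mm. A picture is of the moment at which its call begins.
- r.close_job(): hands the job in, once; it reports no verdict.
The state is a dict: "time_s": time; "joint_pos": joint angles; "joint_vel": joint speeds; "effort": joint torques, N m; "ee_pos": TCP position; "tool_rot": TCP orientation; "contact_force": force on the tool from outside, world axes, zero at the start; "ft_torque": the same for the moment, N m; "finger_gap": opening from 0.0 (shut) to 1.0 (fully open).
Only numpy, scipy, OpenCV 4.12 (cv2) and the standard library are available. Lean on these libraries where they do the work, as an engineer would, in place of code of your own. Each camera call takes 0.05 s, during which the arm holds its last target.

### The job

Pull the ring cage's bottom-hinged front right down, take out the larger of the two speaker rings, hang it by its rim over the arm of the tall J-hook and let it hang there freely, then push the front fully shut again. Leave the smaller ring in its slot and the other things on the bench where they stand.

Things in the scene. Friction and masses are not known exactly. Their poses are not given: they have to be found in the camera images.
- cage: Fixed metal cage, its drop front toward the robot. Origin on the bench under the middle of the hinge line; own x into the cage, -x the way the front opens, y along the hinge, z up. Inside 250 mm wide, x 20 to 195, floor 50 mm over the bench, walls 8 mm thick to 272 mm. Two slots along x at y = -55 and 55, 15 mm wide, guides 30 mm high from x 50 to 160; a ring stands in each, which in which varies.
- cage_roof (a point): Middle of the front wire of the cage's roof, 30 mm in from the hinge line. Five level 8 mm steel wires along y, at 40 mm spacing from here inward, undersides 262 and tops 270 mm over the bench, roof the rings; nothing can be taken through them. Axes as the cage's.
- front (a joint): Front's angle: 0 = shut (upright), grows as its top swings down and out, stop at 1.2 (right down). Starts 0 to 0.2. Stiff hinge: stays where left, moves with 1 to 8 N at the bar. Panel 246 mm wide, 12 mm thick (x -10 to 2 from the hinge when shut), 5 to 160 mm above the hinge.
- front_hinge (a point): Point on the hinge line of the front, middle of its width, 50 mm above the bench. Axes as the cage's (they do not turn with the front).
- front_bar (a point): Middle of the front's steel pull bar: 12 mm thick, 120 mm long, parallel to the hinge (y), beyond the panel's free edge. Shut, it is 200 mm above the hinge and 20 mm out from it (-x), on two thin rods at its ends; it turns about the hinge with the front, and so do its axes. Clear: 35 mm to the panel edge, 40 mm to the roof.
- ring_large_centre (a point): Centre of the larger of two black plastic speaker rings: 150 mm outside, 120 mm inside diameter (rim 15 mm wide), 12 mm thick, 0.1 to 0.21 kg. Own y is the ring's axis, parallel to the cage's y while it stands upright in its slot (lean up to 6 degrees); own z starts up. Standing, its centre is 125 mm above the bench, some 100 mm in from the hinge.
- ring_small_centre (a point): Centre of the smaller ring of the same kind: 110 mm outside, 84 mm inside diameter, 12 mm thick; stands in the other slot, centre about 105 mm above the bench. To be left there. Own y is its axis.
- hook_seat (a point): Point on the axis of the fixed J-hook's level arm, 40 mm out from its post, 275 mm above the bench. Own -x points along the arm from post to tip, z up. Arm 10 mm thick, level for 75 mm, then curling up to a tip 89 mm out from the post axis, top 303 mm high. Post 14 mm thick, 292 mm high; foot 110 mm across, 18 mm high. A large ring hanging at rest has its centre 55 mm below this point.
- can: Bystander: grey metal can, 64 mm across, 180 mm high, origin at the middle of its underside, to the far left.
- jar: Bystander: jar, 60 mm across, 75 mm high, origin at the middle of its underside, to the near left.
- fusebox: Bystander: black fuse box with relays, 70 x 120 mm, 57 mm high, origin at the middle of its underside, between the cage and the hook.
- screwdriver: Bystander: screwdriver lying on the bench to the right, about 30 mm high; origin at the middle of its underside.
- wrench: Bystander: steel wrench lying on the bench to the near right, under 20 mm high; origin at the middle of its underside.
- bin: Bystander: yellow open bin, 120 x 170 mm, 80 mm high, to the right; origin at the middle of its underside.
- lamp: Bystander: black hand lamp with a wire hook, 260 x 50 mm, 35 mm high, lying far to the left; origin at the middle of its underside.
There are look-alikes about, which are no part of the job. What is shaped like the part that bears ring_small_centre but blue, orange or yellow is not meant.

How it is judged:
By the outcome, as a careful person would: the job done as asked, in the order asked, and still so for the second after the job is handed in, with the robot touching nothing.
It also fails if it takes over 72 s, if anything falls off the work surface, if the arm or the gripper's body presses on something with over 40 N, if the wrist force passes 120 N, or if a joint passes its speed limit or range.

## Working session

There is one attempt and no reset: what is moved stays moved. The work goes in short steps, Python scripts to look and compute and a tool call to move; the robot and the scene stay as the last step left them, time stands still between calls to the robot, and variables do not carry over. Pictures are saved under pics/ and viewed, and the job is handed in when it is done.

Besides the shell and the picture viewer there is one more tool, called after "Request:" as name(argument=value, ...) on one line, values as JSON. play_rows: Moves the arm, as the interface text tells. Its arguments: {"type":"object","properties":{"xyz":{"type":"array","items":{"type":"array","items":{"type":"number"}}},"dr":{"type":"array","items":{"type":"array","items":{"type":"number"}}},"hand":{"type":"array","items":{"type":"number"}},"newtons":{"type":"number"}},"required":["xyz","dr","hand"]}

```bash
ls; mkdir -p pics; python3 - <<'E'
from rig import r
import cv2,pickle
print(r.state())
d={}
for n in ["scene","top","wrist"]:
    i=r.get_image(n); d[n]=i
    cv2.imwrite(f"pics/{n}0.png",i["color"][:,:,::-1])
    print(n,i["intrinsics"],i["distortion"],i["T"])
pickle.dump(d,open("im0.pkl","wb"))
E
```

```text
pics
{'time_s': 0.0, 'joint_pos': array([ 1.15738816e+00,  3.51238191e-01,  1.65240382e+00, -1.17091475e-05,
        1.13911516e+00, -8.46207188e-02]), 'joint_vel': array([ 0.00049067, -0.00122152,  0.00169143,  0.00088263,  0.00038184,
       -0.00074007]), 'effort': array([ 1.84832902e-04, -4.97329831e+01, -2.85250354e+01,  6.98985206e-02,
        2.58213608e-02, -1.06560374e-04]), 'ee_pos': array([177.444964  , 520.23026361, 218.10807027]), 'tool_rot': array([-1.34761064, -0.96293881,  0.96458778]), 'contact_force': array([-0.64297036, -0.70448387, -0.62642316]), 'ft_torque': array([-0.00608163,  0.04761624,  0.00025698]), 'finger_gap': 0.9995942710212418}
scene [[488.64062193   0.         321.73794617]
 [  0.         488.64062193 241.20258461]
 [  0.           0.           1.        ]] [-0.06824103  0.          0.          0.          0.        ] [[ 7.65810121e-01  5.48390594e-01 -3.35861005e-01  9.99251510e+02]
 [ 6.43062274e-01 -6.55009438e-01  3.96778967e-01 -4.98709978e+02]
 [-2.40227434e-03 -5.19836890e-01 -8.54262159e-01  1.27579791e+03]
 [ 0.00000000e+00  0.00000000e+00  0
[... 252 characters left out ...]
1  1.04540391e-01  4.11176306e+02]
 [-9.99973457e-01  3.02241596e-03  6.62950798e-03  8.68292965e+00]
 [-6.90912925e-03 -1.04522283e-01 -9.94498545e-01  1.58184140e+03]
 [ 0.00000000e+00  0.00000000e+00  0.00000000e+00  1.00000000e+00]]
wrist [[390.73517821   0.         322.7288309 ]
 [  0.         390.73517821 242.13632475]
 [  0.           0.           1.        ]] [-0.00544271  0.          0.          0.          0.        ] [[ 3.22970695e-01  9.14661269e-01  2.43073432e-01  1.10788491e+02]
 [ 9.46408780e-01 -3.11975685e-01 -8.35559243e-02  5.43787271e+02]
 [-5.92367149e-04  2.57032946e-01 -9.66402460e-01  3.84411769e+02]
 [ 0.00000000e+00  0.00000000e+00  0.00000000e+00  1.00000000e+00]]
```

View pics/scene0.png

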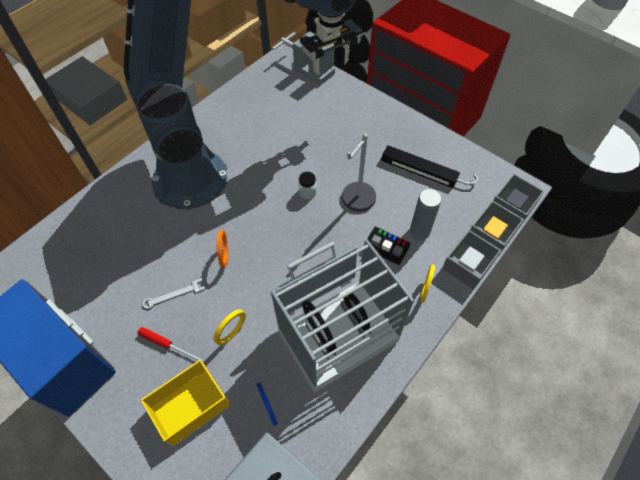

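View pics/top0.png

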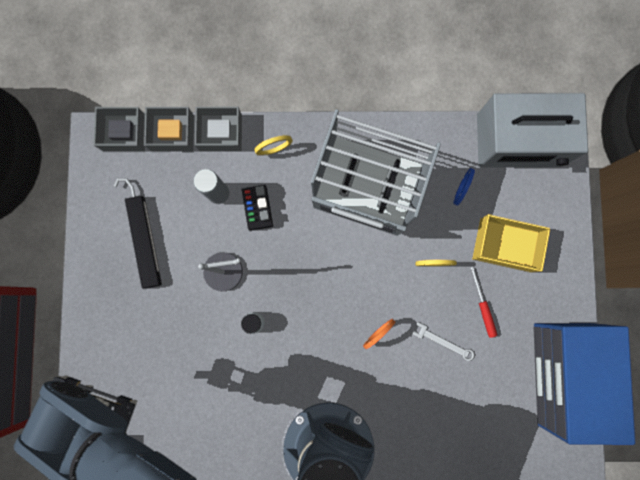

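View pics/wrist0.png

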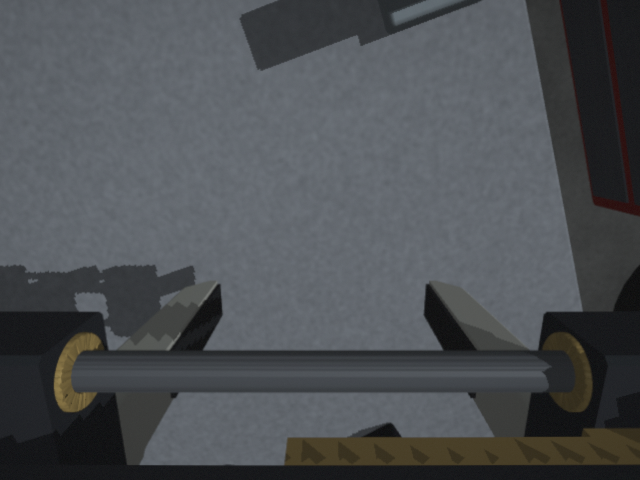

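```bash
cat > h.py <<'E'
import numpy as np,cv2,pickle
from scipy.spatial.transform import Rotation as R
def cloud(i):
    K=i["intrinsics"];d=np.array(i["distortion"]);z=i["z_map"]
    h,w=z.shape;u,v=np.meshgrid(np.arange(w),np.arange(h))
    p=cv2.undistortPoints(np.stack([u,v],-1).reshape(-1,1,2).astype(np.float64),K,d).reshape(h,w,2)
    P=np.concatenate([p*z[...,None],z[...,None]],-1)
    W=P@i["T"][:3,:3].T+i["T"][:3,3]
    W[z<=0]=np.nan
    return W
def proj(i,P):
    T=np.linalg.inv(i["T"]);P=np.atleast_2d(P)
    q,_=cv2.projectPoints((P@T[:3,:3].T+T[:3,3]),np.zeros(3),np.zeros(3),i["intrinsics"],np.array(i["distortion"]))
    return q.reshape(-1,2)
def ray(i,uv):
    p=cv2.undistortPoints(np.array(uv,float).reshape(-1,1,2),i["intrinsics"],np.array(i["distortion"])).reshape(-1,2)
    D=np.c_[p,np.ones(len(p))]@i["T"][:3,:3].T
    return i["T"][:3,3],D
def atz(i,uv,z):
    o,D=ray(i,uv); return o+D*((z-o[2])/D[:,2])[:,None]
def crop(i,x0,y0,w,h,s,fn):
    c=i["color"][y0:y0+h,x0:x0+w,::-1]
    cv2.imwrite(fn,cv2.resize(c,None,fx=s,fy=s,interpolation=cv2.INTER_CUBIC))
E
python3 - <<'E'
from h import *
d=pickle.load(open("im0.pkl","rb"))
crop(d["top"],295,95,160,150,4,"pics/topc.png")
crop(d["scene"],260,230,170,170,3.5,"pics/scenec.png")
crop(d["scene"],330,130,60,90,6,"pics/hooks.png")
crop(d["top"],180,240,90,60,6,"pics/hookt.png")
E
```

```text
(no output)
```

View pics/topc.png

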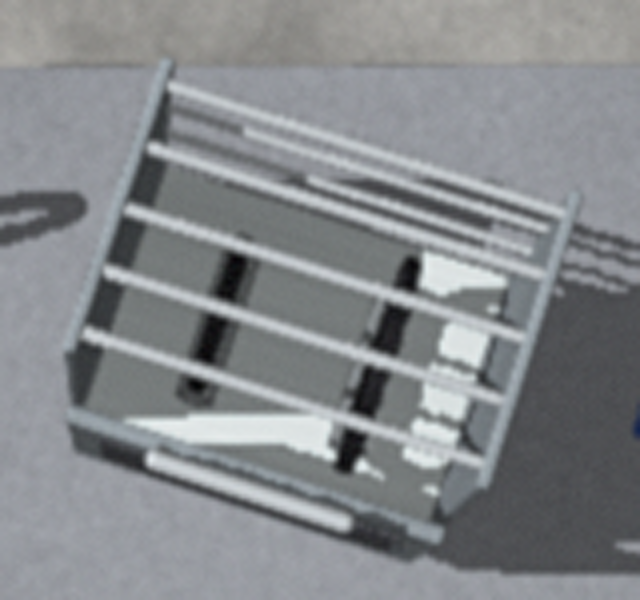

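View pics/scenec.png

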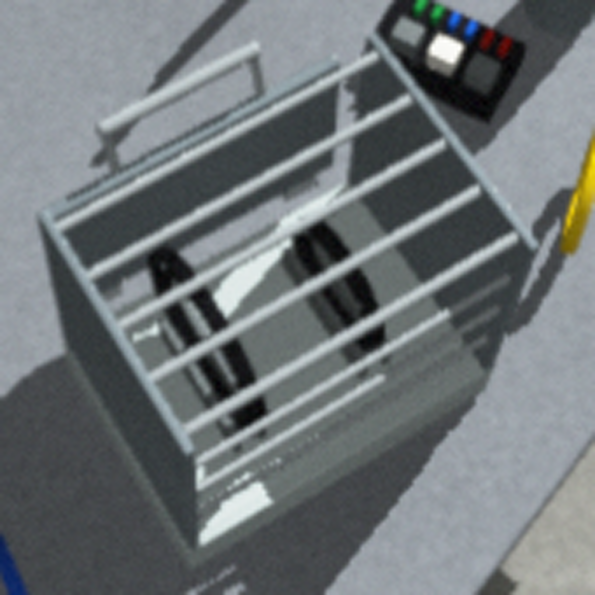

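View pics/hooks.png

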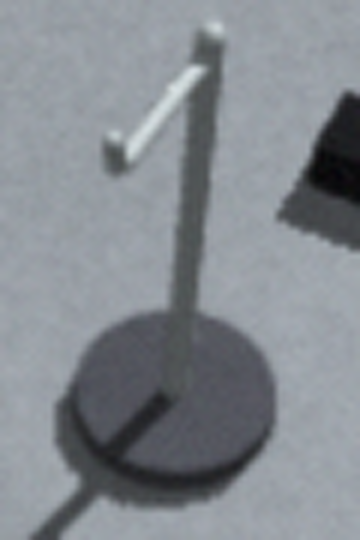

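View pics/hookt.png

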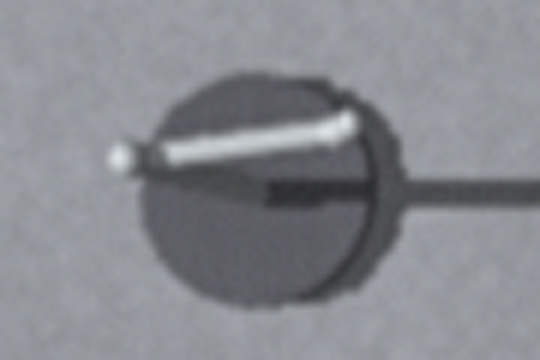

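```bash
cat > fit.py <<'E'
from h import *
from scipy.optimize import least_squares
d=pickle.load(open("im0.pkl","rb"))
cv=lambda p,s,x0,y0:(np.array(p,float)+.5)/s-.5+np.array([x0,y0])
tl=cv([(88,334),(108,272),(130,210),(152,148),(172,86)],4,295,95)
tr=cv([(482,465),(500,400),(522,337),(545,275),(565,214)],4,295,95)
sl=cv([(378,58),(410,100),(445,146),(478,190),(515,238)],3.5,260,230)
sr=cv([(58,226),(92,275),(118,323),(150,377),(185,432)],3.5,260,230)
X=np.array([30,70,110,150,190])
L=np.c_[X,np.full(5,125),np.full(5,266)];Rr=L*[1,-1,1]
def w(p,Q):
    c,s=np.cos(p[2]),np.sin(p[2]);return Q@np.array([[c,-s,0],[s,c,0],[0,0,1]]).T+[p[0],p[1],0]
def res(p,which="both"):
    o=[]
    if which!="s": o+=[proj(d["top"],w(p,L))-tl,proj(d["top"],w(p,Rr))-tr]
    if which!="t": o+=[proj(d["scene"],w(p,L))-sl,proj(d["scene"],w(p,Rr))-sr]
    return np.concatenate(o).ravel()
for k in "tsb":
    q=least_squares(res,[600,-100,-.3],args=(k,)); print(k,q.x,np.abs(q.fun).mean())
cage=q.x
pickle.dump(cage,open("cage.pkl","wb"))
T=d["top"];S=d["scene"]
def tri(a,b):
    o1,D1=ray(T,a);o2,D2=ray(S,b);D1=D1[0];D2=D2[0]
    t=np.linalg.lstsq(np.c_[D1,-D2],o2-o1,rcond=None)[0]
    p,q=o1+t[0]*D1,o2+t[1]*D2;return (p+q)/2,np.linalg.norm(p-q)
print("post",tri(cv((121,157),6,180,240),cv((210,35),6,330,130)))
print("tip",tri(cv((348,122),6,180,240),cv((116,145),6,330,130)))
print("bar l",tri(cv((152,460),4,295,95),cv((255,48),3.5,260,230)))
print("bar r",tri(cv((350,526),4,295,95),cv((102,130),3.5,260,230)))
print("foot",atz(T,cv((257,190),6,180,240),18), atz(S,cv((176,390),6,330,130),18))
i=lambda P:(np.array(P)-[*cage[:2],0])@np.array([[np.cos(cage[2]),-np.sin(cage[2]),0],[np.sin(cage[2]),np.cos(cage[2]),0],[0,0,1]])
for a,b in [((152,460),(255,48)),((350,526),(102,130))]:
    print(i(tri(cv(a,4,295,95),cv(b,3.5,260,230))[0]))
# cloud of ring regions
C=cloud(T)
for n in ["top","scene"]:
    C=cloud(d[n]);P=i(C.reshape(-1,3));c=d[n]["color"].reshape(-1,3).max(1)
    for y in (-55,55):
        m=(np.abs(P[:,1]-y)<25)&(P[:,0]>15)&(P[:,0]<190)&(P[:,2]>60)&(P[:,2]<240)&(c<45)
        Q=P[m];print(n,y,len(Q));
        if len(Q): print(Q.min(0),Q.max(0),Q.mean(0),np.polyfit(Q[:,2],Q[:,1],1),np.polyfit(Q[:,0],Q[:,1],1))
E
python3 fit.py
```

```text
t [ 6.26018001e+02 -7.83531567e+01 -3.27577099e-01] 0.43211021552433027
s [ 6.26282517e+02 -7.63827659e+01 -3.31634131e-01] 0.3298137771142066
b [ 6.26183263e+02 -7.73502770e+01 -3.29750657e-01] 0.42820208232411544
post (array([482.87596007, 298.04772943, 285.95334237]), np.float64(3.617260564891598))
tip (array([496.14848357, 209.52997484, 296.84941308]), np.float64(1.613833330709254))
bar l (array([620.12870296,  -9.68027032, 249.56299748]), np.float64(0.4424671974661417))
bar r (array([ 580.55848198, -127.38761901,  248.58487626]), np.float64(1.5194695966699405))
foot [[483.69994174 295.79961576  18.        ]] [[483.64866657 295.71732589  18.        ]]
[-27.64038955  62.06364769 249.56299748]
[-26.96421151 -62.11511502 248.58487626]
top -55 168
[ 24.02431385 -58.13308487  62.06228484] [163.24650939 -48.05699777 203.90720581] [ 87.97148748 -52.27202257 161.29496693] [-1.04953409e-02 -5.05791769e+01] [ 5.27064176e-03 -5.27356888e+01]
top 55 110
[ 47.06007462  49.74162222 106.99588965] [134.35174884  61.58871081 163.97538582] [ 92.17316622  55.52686566 149.10870831] [-5.61054858e-03  5.63634473e+01] [-3.17105738e-03  5.58191521e+01]
scene -55 322
[ 28.52992052 -62.6502365   61.07689089] [171.17852753 -46.73162186 201.70004758] [ 98.16414333 -56.14563615 140.65286344] [-1.89411627e-02 -5.34815074e+01] [ 1.10101797e-02 -5.72264410e+01]
scene 55 240
[54.89858891 47.74215688 60.33733352] [156.66806852  64.25639597 160.90077054] [104.77329402  53.65563546 118.8868958 ] [-2.96392808e-02  5.71793576e+01] [3.21087574e-05 5.36522713e+01]
```

```bash
cat > plan.py <<'E'
from h import *
import sys,json
cage=pickle.load(open("cage.pkl","rb"))
c,s=np.cos(cage[2]),np.sin(cage[2])
Rc=np.array([[c,-s,0],[s,c,0],[0,0,1]])
def c2w(p): return Rc@np.array(p,float)+[cage[0],cage[1],0]
def w2c(p): return Rc.T@(np.array(p,float)-[cage[0],cage[1],0])
def rot(x,y):
    x=np.array(x,float);y=np.array(y,float);y/=np.linalg.norm(y);x-=y*(x@y);x/=np.linalg.norm(x)
    return R.from_matrix(np.c_[x,y,np.cross(x,y)])
def rows(p,q,wps,step=45,ang=8,n=8):
    """wps list of (pos,Rot); prints tool-frame rows"""
    X=[];D=[]
    for P,Q in wps:
        P=np.array(P,float)
        dr=np.linalg.norm((q.inv()*Q).as_rotvec(degrees=True));dx=np.linalg.norm(P-p)
        k=int(np.ceil(max(dx/step,dr/ang,.01)));rv=(q.inv()*Q).as_rotvec();p0,q0=p,q
        for j in range(1,k+1):
            pn=p0+(P-p0)*j/k;qn=q0*R.from_rotvec(rv*j/k)
            X.append([round(float(v),1) for v in q.inv().apply(pn-p)]);D.append([round(float(v),1) for v in (q.inv()*qn).as_rotvec(degrees=True)])
            p,q=pn,qn
    print(len(X),"rows")
    for a in range(0,len(X),n): print(json.dumps({"xyz":X[a:a+n],"dr":D[a:a+n]}))
def cur():
    from rig import r
    S=r.state(); open("log.txt","a").write(json.dumps([list(S["joint_pos"]),list(S["ee_pos"]),list(S["tool_rot"])])+"\n")
    p=np.array(S["ee_pos"]);q=R.from_rotvec(S["tool_rot"])
    print("t",round(S["time_s"],2),"tcp",p.round(1),"cage",w2c(p).round(1),"F",S["contact_force"].round(1),"gap",round(S["finger_gap"],3),"j",S["joint_pos"].round(2))
    return p,q
E
python3 - <<'E'
from plan import *
p,q=cur();print(q.as_matrix().round(3))
cx,cy=Rc[:,0],Rc[:,1]
for sg in (1,-1):
    Q=rot(sg*cy,[0,0,-1]);print(sg,(q.inv()*Q).magnitude())
Q=min([rot(cy,[0,0,-1]),rot(-cy,[0,0,-1])],key=lambda Q:(q.inv()*Q).magnitude())
rows(p,q,[([177,520,420],q),(c2w([2,0,400]),Q),(c2w([2,0,330]),Q)])
E
```

```text
t 0.15 tcp [177.5 520.3 218.2] cage [-618.1  420.2  218.2] F [-1.  -0.2 -0.1] gap 0.998 j [ 1.16  0.35  1.65  0.    1.14 -0.08]
[[ 0.323 -0.    -0.946]
 [ 0.946 -0.001  0.323]
 [-0.001 -1.     0.   ]]
1 0.0013190045902864613
-1 3.1406337387659864
24 rows
{"xyz": [[-0.1, -40.4, 0.1], [-0.1, -40.4, 0.1], [-0.1, -40.4, 0.1], [-0.1, -40.4, 0.1], [-0.1, -40.4, 0.1], [-24.7, 1.2, -36.5], [-24.7, 1.2, -36.5], [-24.7, 1.2, -36.5]], "dr": [[0.0, 0.0, 0.0], [0.0, 0.0, 0.0], [0.0, 0.0, 0.0], [0.0, 0.0, 0.0], [0.0, 0.0, 0.0], [-0.0, 0.0, -0.0], [-0.0, 0.0, -0.0], [-0.0, 0.0, -0.0]]}
{"xyz": [[-24.7, 1.2, -36.5], [-24.7, 1.2, -36.5], [-24.7, 1.2, -36.5], [-24.7, 1.2, -36.5], [-24.7, 1.2, -36.5], [-24.7, 1.2, -36.5], [-24.7, 1.2, -36.5], [-24.7, 1.2, -36.5]], "dr": [[-0.0, 0.0, -0.0], [-0.0, 0.0, -0.0], [-0.0, 0.0, -0.0], [-0.0, 0.0, -0.0], [-0.0, 0.0, -0.0], [-0.0, 0.0, -0.0], [-0.0, 0.0, -0.0], [-0.0, 0.0, -0.0]]}
{"xyz": [[-24.7, 1.2, -36.5], [-24.7, 1.2, -36.5], [-24.7, 1.2, -36.5], [-24.7, 1.2, -36.5], [-24.7, 1.2, -36.5], [-24.7, 1.2, -36.5], [0.0, 35.0, 0.0], [0.0, 35.0, 0.0]], "dr": [[-0.0, 0.0, -0.0], [-0.0, 0.0, -0.0], [-0.0, 0.0, -0.0], [-0.0, 0.0, -0.0], [-0.0, 0.0, -0.0], [-0.0, 0.0, -0.0], [0.0, 0.0, 0.0], [0.0, 0.0, 0.0]]}
```

Request:
play_rows(xyz=[[0, -45, 0], [0, -45, 0], [0, -45, 0], [0, -45, 0], [0, -45, 0], [-24.7, 1.2, -36.5], [-24.7, 1.2, -36.5], [-24.7, 1.2, -36.5]], dr=[[0, 0, 0], [0, 0, 0], [0, 0, 0], [0, 0, 0], [0, 0, 0], [0, 0, 0], [0, 0, 0], [0, 0, 0]], hand=[-1, -1, -1, -1, -1, -1, -1, -1], newtons=20)

```text
time_s: 0.95
ee_pos: [256.8, 414.2, 447.1]
tool_rot: [-1.348, -0.966, 0.972]
contact_force: [1.6, 0.9, 1.0]
finger_gap: 0.36
```

Request:
play_rows(xyz=[[-24.7, 1.2, -36.5], [-24.7, 1.2, -36.5], [-24.7, 1.2, -36.5], [-24.7, 1.2, -36.5], [-24.7, 1.2, -36.5], [-24.7, 1.2, -36.5], [-24.7, 1.2, -36.5], [-24.7, 1.2, -36.5]], dr=[[0, 0, 0], [0, 0, 0], [0, 0, 0], [0, 0, 0], [0, 0, 0], [0, 0, 0], [0, 0, 0], [0, 0, 0]], hand=[-1, -1, -1, -1, -1, -1, -1, -1])

```text
time_s: 1.75
ee_pos: [476.8, 121.1, 437.9]
tool_rot: [-1.347, -0.967, 0.973]
contact_force: [0.4, 0.7, -0.1]
finger_gap: 0.005
```

```bash
python3 - <<'E'
from plan import *
p,q=cur()
Q=rot(Rc[:,1],[0,0,-1])
rows(p,q,[(c2w([2,0,390]),Q),(c2w([2,0,330]),Q)])
E
```

```text
t 1.75 tcp [476.8 121.1 437.9] cage [-205.6  139.4  437.9] F [ 0.4  0.7 -0.1] gap 0.005 j [ 0.16  0.11  1.44 -0.    1.6  -1.09]
8 rows
{"xyz": [[-23.5, 8.1, -34.4], [-23.5, 8.1, -34.4], [-23.4, 8.1, -34.5], [-23.4, 8.0, -34.5], [-23.3, 8.0, -34.5], [-23.3, 8.0, -34.6], [-0.0, 30.0, -0.0], [0.0, 30.0, -0.0]], "dr": [[0.0, 0.1, -0.0], [0.0, 0.1, -0.0], [0.0, 0.1, -0.0], [0.0, 0.1, -0.0], [0.0, 0.1, -0.0], [0.0, 0.1, -0.0], [0.0, 0.0, 0.0], [-0.0, -0.0, 0.0]]}
```

Request:
play_rows(xyz=[[-23.5, 8.1, -34.4], [-23.5, 8.1, -34.4], [-23.4, 8.1, -34.5], [-23.4, 8.0, -34.5], [-23.3, 8.0, -34.5], [-23.3, 8.0, -34.6], [0, 20, 0]], dr=[[0, 0, 0], [0, 0, 0], [0, 0, 0], [0, 0, 0], [0, 0, 0], [0, 0, 0], [0, 0, 0]], hand=[-1, -1, -1, -1, -1, -1, -1])

```text
time_s: 2.45
ee_pos: [635.5, -91.9, 367.1]
tool_rot: [-1.349, -0.964, 0.97]
contact_force: [0.2, 0.4, -0.1]
finger_gap: 0.009
```

```bash
python3 - <<'E'
from plan import *
from rig import r
p,q=cur()
i=r.get_image("wrist");cv2.imwrite("pics/w1.png",i["color"][:,:,::-1])
pickle.dump(i,open("w1.pkl","wb"))
t=.035+.0997
for nm,P in [("bar",[-201*np.sin(t),0,50+201*np.cos(t)]),("barl",[-201*np.sin(t),60,50+201*np.cos(t)]),("wireL",[30,125,266]),("wireR",[30,-125,266])]:
    print(nm,proj(i,c2w(P)))
Q=rot(Rc[:,1],[0,0,-1])
rows(p,q,[(c2w([2,0,300]),Q),(c2w([2,0,232]),Q)])
E
```

```text
t 2.45 tcp [635.5 -91.9 367.1] cage [ 13.5 -10.8 367.1] F [ 0.2  0.4 -0.1] gap 0.009 j [-0.21  0.43  1.17 -0.    1.53 -1.46]
bar [[337.76205853 181.36136604]]
barl [[420.8236574 181.7776034]]
wireL [[511.39028325 264.6019312 ]]
wireR [[163.80176888 262.72887012]]
4 rows
{"xyz": [[5.6, 33.5, 5.8], [5.5, 33.5, 5.8], [0.0, 34.0, 0.0], [0.0, 34.0, 0.0]], "dr": [[0.0, 0.1, -0.1], [0.0, 0.1, -0.1], [0.0, 0.0, 0.0], [0.0, 0.0, 0.0]]}
```

View pics/w1.png

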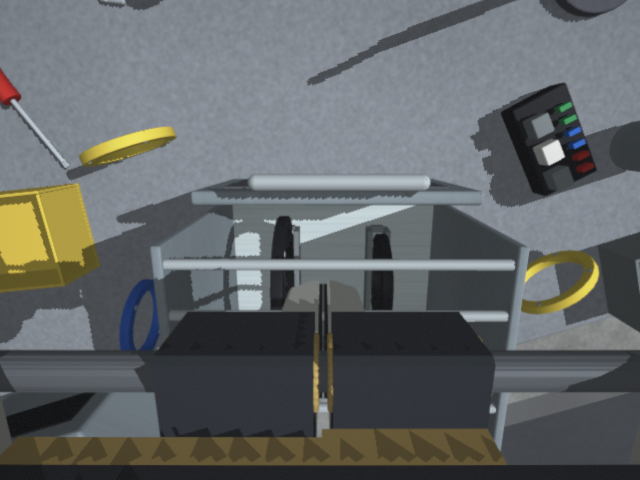

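Request:
play_rows(xyz=[[5.6, 33.5, 5.8], [5.5, 33.5, 5.8], [0, 34, 0], [0, 30, 0], [0, 0, 0]], dr=[[0, 0, 0], [0, 0, 0], [0, 0, 0], [0, 0, 0], [0, 0, 0]], hand=[-1, -1, -1, -1, -1])

```text
time_s: 3.0
ee_pos: [623.5, -74.2, 227.9]
tool_rot: [-1.342, -0.96, 0.974]
contact_force: [0.2, -0.5, 0.5]
finger_gap: 0.008
```

```bash
cat > arc.py <<'E'
from plan import *
p,q=cur()
Q=rot(Rc[:,1],[0,0,-1])
a=float(sys.argv[1]);b=float(sys.argv[2]);n=int(sys.argv[3]);off=float(sys.argv[4]);dz=float(sys.argv[5])
W=[]
for t in np.linspace(a,b,n):
    f=t+.0997;W.append((c2w([-201*np.sin(f)+off,0,50+201*np.cos(f)-dz]),Q))
rows(p,q,W)
E
python3 arc.py 0.05 0.6 7 13 17
```

```text
t 3.0 tcp [623.5 -74.2 227.9] cage [ -3.5   2.1 227.9] F [ 0.2 -0.5  0.5] gap 0.008 j [-0.19  0.49  1.42 -0.    1.24 -1.44]
7 rows
{"xyz": [[-2.1, -3.7, 13.5], [0.0, 3.6, 18.1], [-0.0, 5.2, 17.7], [-0.0, 6.8, 17.1], [0.0, 8.4, 16.4], [-0.0, 9.8, 15.6], [0.0, 11.2, 14.6]], "dr": [[-0.5, 0.3, -0.3], [0.0, -0.0, 0.0], [0.0, 0.0, 0.0], [0.0, 0.0, 0.0], [0.0, 0.0, 0.0], [0.0, 0.0, 0.0], [0.0, 0.0, 0.0]]}
```

Request:
play_rows(xyz=[[-2, -3.7, 13.5], [0, 3.6, 18], [0, 5, 17.5], [0, 7, 17], [0, 8.5, 16.5]], dr=[[-0.5, 0.3, -0.3], [0, 0, 0], [0, 0, 0], [0, 0, 0], [0, 0, 0]], hand=[-1, -1, -1, -1, -1])

```text
time_s: 3.5
ee_pos: [548.8, -49.6, 215.6]
tool_rot: [-1.361, -0.976, 0.957]
contact_force: [6.7, -1.7, -5.2]
finger_gap: 0.003
```

```bash
python3 arc.py 0.55 1.0 6 12 18
python3 - <<'E'
from plan import *
from rig import r
i=r.get_image("scene");crop(i,230,200,200,170,3.5,"pics/s1.png")
E
```

```text
t 3.5 tcp [548.8 -49.6 215.6] cage [-82.2   1.2 215.6] F [ 6.7 -1.7 -5.2] gap 0.003 j [-0.17  0.35  1.67 -0.    1.11 -1.42]
6 rows
{"xyz": [[-1.2, 23.0, 27.8], [0.0, 11.6, 13.9], [0.0, 12.8, 12.8], [0.0, 13.9, 11.6], [-0.0, 14.9, 10.3], [-0.0, 15.7, 8.9]], "dr": [[1.0, 0.1, 0.1], [0.0, -0.0, 0.0], [0.0, 0.0, 0.0], [0.0, 0.0, 0.0], [0.0, 0.0, 0.0], [0.0, 0.0, 0.0]]}
```

View pics/s1.png

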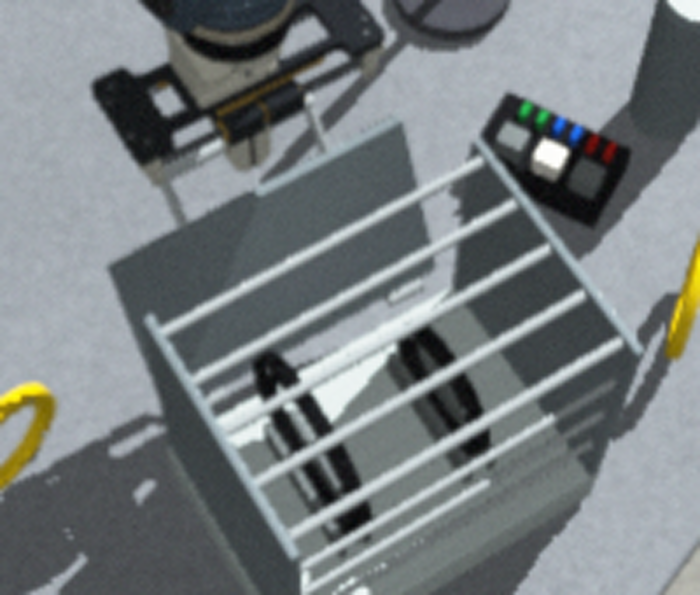

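Request:
play_rows(xyz=[[0, 10, 13], [0, 13, 15], [0, 13, 14], [0, 14, 13], [0, 15, 12], [0, 16, 11]], dr=[[0.5, 0, 0], [0.5, 0, 0], [0, 0, 0], [0, 0, 0], [0, 0, 0], [0, 0, 0]], hand=[-1, -1, -1, -1, -1, -1])

```text
time_s: 4.15
ee_pos: [482.7, -24.4, 145.8]
tool_rot: [-1.363, -0.983, 0.953]
contact_force: [1.9, -1.1, 1.2]
finger_gap: 0.006
```

```bash
python3 arc.py 1 1.25 5 11.5 23
```

```text
t 4.15 tcp [482.7 -24.4 145.8] cage [-152.9    3.7  145.8] F [ 1.9 -1.1  1.2] gap 0.006 j [-0.15  0.32  1.91  0.    0.89 -1.39]
5 rows
{"xyz": [[-3.7, 27.2, 15.4], [-0.0, 11.4, 5.3], [-0.0, 11.7, 4.6], [0.0, 11.9, 3.9], [-0.0, 12.2, 3.1]], "dr": [[1.3, 0.2, 0.3], [0.0, 0.0, 0.0], [0.0, 0.0, 0.0], [0.0, 0.0, 0.0], [0.0, 0.0, 0.0]]}
```

Request:
play_rows(xyz=[[-2, 14, 10], [-1, 14, 10], [0, 14, 8], [0, 13, 7], [0, 12, 6], [0, 8, 4], [0, 0, 0]], dr=[[0.5, 0, 0], [0.5, 0, 0], [0, 0, 0], [0, 0, 0], [0, 0, 0], [0, 0, 0], [0, 0, 0]], hand=[-1, -1, -1, -1, -1, -1, -1])

```text
time_s: 4.85
ee_pos: [461.4, -15.3, 82.7]
tool_rot: [-1.378, -1.004, 0.94]
contact_force: [-0.7, 0.1, -0.2]
finger_gap: 0.006
```

```bash
python3 arc.py 1.2 1.25 2 11.5 23
python3 - <<'E'
from plan import *
from rig import r
for n in("scene","wrist"):
    i=r.get_image(n);pickle.dump(i,open(n+"2.pkl","wb"));
    if n=="scene":crop(i,230,200,200,170,3.5,"pics/s2.png")
    else: cv2.imwrite("pics/w2.png",i["color"][:,:,::-1])
E
```

```text
t 4.85 tcp [461.4 -15.3  82.7] cage [-176.     5.4   82.7] F [-0.7  0.1 -0.2] gap 0.006 j [-0.14  0.38  2.02  0.    0.69 -1.39]
2 rows
{"xyz": [[-5.3, 1.6, 6.3], [0.0, 9.7, 2.4]], "dr": [[2.8, 0.3, 0.7], [0.0, -0.0, 0.0]]}
```

View pics/s2.png

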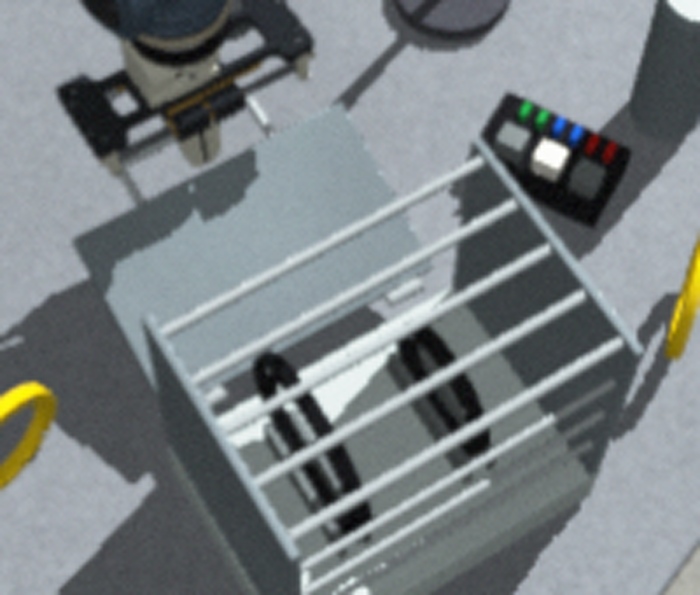

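View pics/w2.png

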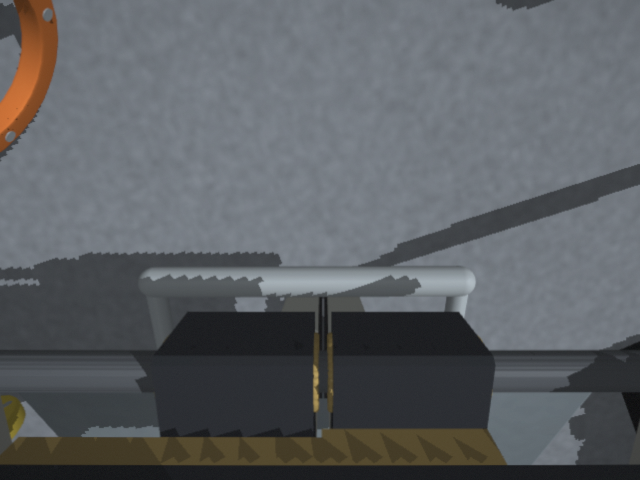

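Request:
play_rows(xyz=[[-1, 3, 4], [-1, 3, 4], [0, 3, 4], [0, 0, 2]], dr=[[1, 0, 0], [1, 0, 0], [0.5, 0, 0], [0, 0, 0]], hand=[-1, -1, -1, -1])

```text
time_s: 5.35
ee_pos: [459.5, -14.8, 80.2]
tool_rot: [-1.358, -0.994, 0.945]
contact_force: [3.4, -1.1, -2.6]
finger_gap: 0.005
```

```bash
python3 - <<'E'
from plan import *
from rig import r
p,q=cur()
i=r.get_image("wrist");C=cloud(i)
P=C[270:295,200:450].reshape(-1,3);P=np.array([w2c(x) for x in P if np.isfinite(x).all()])
m=(P[:,2]>85)&(P[:,2]<140);P=P[m];print(len(P),np.median(P,0),np.percentile(P[:,2],95),np.percentile(P[:,0],[2,98]))
cv2.imwrite("pics/w3.png",i["color"][:,:,::-1])
E
```

```text
t 5.35 tcp [459.5 -14.8  80.2] cage [-178.     5.2   80.2] F [ 3.4 -1.1 -2.6] gap 0.005 j [-0.14  0.39  2.02  0.02  0.7  -1.4 ]
5383 [-196.84732392    6.84649607  108.45267134] 110.3261430424142 [-199.17281146 -193.18695296]
```

Request:
play_rows(xyz=[[0, 3, 5], [0, 3, 5], [0, 2, 5]], dr=[[0.5, 0, 0], [0.5, 0, 0], [0, 0, 0]], hand=[-1, -1, -1])

```text
time_s: 5.7
ee_pos: [460.0, -13.8, 79.1]
tool_rot: [-1.368, -1.006, 0.938]
contact_force: [15.4, -13.2, -0.3]
finger_gap: 0.001
```

```bash
python3 - <<'E'
from plan import *
from rig import r
p,q=cur()
i=r.get_image("wrist");C=cloud(i)
P=C[265:300,200:450].reshape(-1,3);P=np.array([w2c(x) for x in P if np.isfinite(x).all()])
m=(P[:,2]>85)&(P[:,2]<140);P=P[m];print(len(P),np.median(P,0),np.percentile(P[:,2],95),np.percentile(P[:,0],[2,98]))
# fit FK planar
L=[json.loads(l) for l in open("log.txt")]
from scipy.optimize import least_squares
J=np.array([l[0] for l in L]);E=np.array([l[1] for l in L]);r_=np.hypot(E[:,0],E[:,1])
def f(x):
    h,a,l2,l3,e,Lt=x;A=J[:,1];B=A+J[:,2];G=B+J[:,4]
    return np.r_[a+l2*np.sin(A)+l3*np.sin(B)+e*np.sin(B-np.pi/2)+Lt*np.sin(G)-r_,h+l2*np.cos(A)+l3*np.cos(B)+e*np.cos(B-np.pi/2)+Lt*np.cos(G)-E[:,2]]
o=least_squares(f,[300,0,400,400,0,300]);print(o.x,np.abs(o.fun).max(),np.linalg.svd(o.jac)[1])
print((np.arctan2(E[:,1],E[:,0])-J[:,0]).round(3))
E
```

```text
t 5.7 tcp [460.  -13.8  79.1] cage [-177.8    6.3   79.1] F [ 15.4 -13.2  -0.3] gap 0.001 j [-0.14  0.39  2.03  0.02  0.68 -1.4 ]
6243 [-196.43488041    7.01222433  108.72058308] 110.45071514065151 [-199.16993907 -191.97937597]
[266.03374134   2.51366603 485.80979285 437.4664084  -39.99576302
 284.23850999] 0.24458998078171135 [5.88935874 4.26205019 0.80308601 0.67243647 0.22981841 0.0211375 ]
[0.085 0.092 0.07  0.072 0.084 0.097 0.102 0.108 0.108]
```

Request:
play_rows(xyz=[[2, -2, -5], [0, -20, -2], [0, -45, 0], [0, -45, 0], [0, -45, 0], [0, -45, 0], [0, -45, 0], [0, -45, 0]], dr=[[0, 0, 0], [0, 0, 0], [0, 0, 0], [0, 0, 0], [0, 0, 0], [0, 0, 0], [0, 0, 0], [0, 0, 0]], hand=[-1, -1, -1, -1, -1, -1, -1, -1])

```text
time_s: 6.55
ee_pos: [450.9, -15.0, 381.1]
tool_rot: [-1.355, -0.996, 0.946]
contact_force: [1.5, -0.0, -0.1]
finger_gap: 0.003
```

```bash
cat > fk.py <<'E'
from plan import *
from scipy.optimize import least_squares
Y=lambda a:R.from_euler("y",a).as_matrix()
Z=lambda a:R.from_euler("z",a).as_matrix()
M=np.array([[-1,0,0],[0,0,1],[0,1,0.]]) # columns: tool x=-fx, tool y=fz, tool z=fy
M=np.c_[[-1,0,0],[0,0,1],[0,1,0]].astype(float)
def fk(j,x):
    h,a,l2,l3,e,Lt,d1,d2,d3=x
    A=Z(j[0]);B=A@Y(j[1]);C=B@Y(j[2]);D=C@Z(j[3]);E=D@Y(j[4]);F=E@Z(j[5])
    p=A@[a,d1,h]+B@[0,0,l2]+C@[e,0,l3]+D@[0,d2,0]+F@[0,0,Lt]+E@[0,d3,0]*0
    return p,F@M
def load():
    L=[json.loads(l) for l in open("log.txt")]
    return np.array([l[0] for l in L]),np.array([l[1] for l in L]),np.array([l[2] for l in L])
def fit():
    J,P,_=load()
    x0=np.array([266,2.5,486,437,-40,284,23,23,0.])
    f=lambda x:np.r_[np.concatenate([fk(j,x)[0]-p for j,p in zip(J,P)]),(x-x0)*.005]
    o=least_squares(f,x0);return o.x,o.fun
def ik(P,Q,x,j0):
    Qm=Q.as_matrix()
    lo=np.array([-2.75,-.79,.01,-1.57,.07,-2.87]);hi=np.array([2.75,2.1,2.65,4.71,3.14,2.87])
    def f(j):
        p,m=fk(j,x);return np.r_[(p-P)/100,R.from_matrix(m.T@Qm).as_rotvec()]
    o=least_squares(f,np.clip(j0,lo+.01,hi-.01),bounds=(lo,hi));return o.x,np.abs(o.fun).max()
E
python3 - <<'E'
from fk import *
cur();x,f=fit();print(x.round(1),np.abs(f[:-9]).max())
J,P,Q=load()
print(max(np.linalg.norm((R.from_matrix(fk(j,x)[1]).inv()*R.from_rotvec(q)).as_rotvec()) for j,q in zip(J,Q)))
for k in np.linspace(0,np.pi,9):
    j=J[-1].copy();j[3]=k;p,m=fk(j,x);print(round(k,2),p.round(0),m[:,1].round(2),m[:,2].round(2))
E
```

```text
t 6.55 tcp [450.9 -15.  381.1] cage [-186.     2.2  381.1] F [ 1.5 -0.  -0.1] gap 0.003 j [-0.14  0.02  1.66  0.01  1.43 -1.4 ]
[258.6  -0.  487.3 437.8  40.7 277.4  44.4   2.1   0. ] 0.03031683166568655
8.706583865735264e-16
0.0 [450. -19. 381.] [ 0.03 -0.   -1.  ] [-0.95  0.31 -0.03]
0.39 [468.  85. 403.] [ 0.09  0.37 -0.92] [-0.94  0.35  0.05]
0.79 [487. 172. 463.] [ 0.16  0.68 -0.71] [-0.93  0.36  0.13]
1.18 [505. 229. 552.] [ 0.23  0.89 -0.39] [-0.92  0.33  0.21]
1.57 [519. 247. 656.] [ 0.28  0.96 -0.01] [-0.92  0.27  0.28]
1.96 [527. 224. 761.] [0.31 0.88 0.36] [-0.93  0.19  0.32]
2.36 [528. 163. 849.] [0.31 0.66 0.68] [-0.94  0.11  0.32]
2.75 [521.  73. 908.] [0.29 0.34 0.9 ] [-0.96  0.03  0.29]
3.14 [508. -31. 928.] [ 0.24 -0.03  0.97] [-0.97 -0.03  0.24]
```

```bash
cat > goals.py <<'E'
from fk import *
cx,cy=Rc[:,0],Rc[:,1];up=np.array([0,0,1.])
seat=np.array([489.3,257.,275.]);u=np.array([13.,-88,0]);u/=np.linalg.norm(u);v=np.array([-u[1],u[0],0]) # v: lateral, +x-ish
def graspQ(pitch): a=np.radians(pitch);return rot(-cy,np.cos(a)*cx-np.sin(a)*up)
def hookQ(pitch): a=np.radians(pitch);return rot(u,np.cos(a)*v-np.sin(a)*up)
def tcp_for_ring(cen,Q,off=48.5): # TCP from ring centre, fingers pointing at the centre
    return np.array(cen)-Q.apply([0,1,0])*off
E
python3 - <<'E'
from goals import *
x,f=fit();J,P,_=load()
for pitch in (15,20,25,30):
    Q=graspQ(pitch);q=hookQ(pitch)
    for nm,Pt,QQ in [("grasp",tcp_for_ring(c2w([99,-55,125]),Q),Q),("pre",tcp_for_ring(c2w([-30,-55,125]),Q),Q),("lift",tcp_for_ring(c2w([80,-55,175]),Q),Q),("out",tcp_for_ring(c2w([-120,-55,220]),Q),Q),
        ("hookpre",tcp_for_ring(seat+130*u+[0,0,-15],q),q),("seat",tcp_for_ring(seat+[0,0,-55],q),q)]:
        best=[]
        for j4,j5,j6 in [(3.1,.7,-1.4),(0,.7,1.4),(3.1,.7,1.5),(1.5,1,0)]:
            j,e=ik(Pt,QQ,x,[np.arctan2(Pt[1],Pt[0])-.08,.5,2,j4,j5,j6])
            if e<1e-3: best.append(j.round(2))
        print(pitch,nm,Pt.round(0),*best[:2])
print(hookQ(20).as_matrix().round(2))
E
```

```text
15 grasp [ 658. -146.  138.] [-0.25  0.68  2.14  3.23  0.99 -1.6 ] [-0.25  0.68  2.14  3.23  0.99 -1.6 ]
15 pre [ 536. -105.  138.] [-0.21  0.64  2.43  3.26  1.24 -1.58] [-0.21  0.64  2.43  3.26  1.24 -1.58]
15 lift [ 640. -140.  188.] [-0.25  0.54  2.19  3.25  0.9  -1.61] [-0.25  0.54  2.19  3.25  0.9  -1.61]
15 out [451. -75. 233.] [-0.16  0.21  2.63  3.34  1.01 -1.63] [-0.16  0.21  2.63  3.34  1.01 -1.63]
15 hookpre [462. 122. 273.] [ 0.2   0.06  2.57  3.21  0.79 -1.61] [ 0.2   0.06  2.57  3.21  0.79 -1.61]
15 seat [443. 250. 233.] [ 0.71  0.3   2.45  3.82  0.99 -1.82] [ 0.71  0.3   2.45  3.82  0.99 -1.82]
20 grasp [ 659. -147.  142.] [-0.25  0.62  2.12  3.24  0.82 -1.61] [-0.25  0.62  2.12  3.24  0.82 -1.61]
20 pre [ 537. -105.  142.] [-0.22  0.55  2.42  3.26  1.05 -1.59] [-0.22  0.55  2.42  3.26  1.05 -1.59]
20 lift [ 641. -141.  192.] [-0.25  0.48  2.17  3.26  0.73 -1.63] [-0.25  0.48  2.17  3.26  0.73 -1.63]
20 out [452. -76. 237.] [-0.17  0.1   2.59  3.36  0.78 -1.67] [-0.17  0.1   2.59  3.36  0.78 -1.67]
20 hookpre [463. 122. 277.] [ 0.19 -0.03  2.52  3.22  0.58 -1.62] [ 0.1
[... 731 characters left out ...]
  4.    0.65 -2.07]
30 grasp [ 662. -148.  149.] [-0.26  0.52  2.07  3.28  0.49 -1.65] [-0.26  0.52  2.07  3.28  0.49 -1.65]
30 pre [ 540. -106.  149.] [-0.23  0.39  2.37  3.29  0.67 -1.63] [-0.23  0.39  2.37  3.29  0.67 -1.63]
30 lift [ 644. -142.  199.] [-0.25  0.39  2.1   3.32  0.39 -1.69] [-0.25  0.39  2.1   3.32  0.39 -1.69]
30 out [455. -77. 244.] [-0.18 -0.05  2.5   3.5   0.37 -1.83] [-0.18 -0.05  2.5   3.5   0.37 -1.83]
30 hookpre [467. 122. 284.] [ 0.19 -0.13  2.41  3.33  0.2  -1.74] [ 0.19 -0.13  2.41  3.33  0.2  -1.74]
30 seat [448. 251. 244.] [ 0.65  0.1   2.34  4.17  0.51 -2.27] [ 0.65  0.1   2.34  4.17  0.51 -2.27]
[[ 0.15  0.93  0.34]
 [-0.99  0.14  0.05]
 [-0.   -0.34  0.94]]
```

```bash
cat > jpath.py <<'E'
from goals import *
def jrows(p,q,j0,j1,x,n):
    W=[]
    for t in np.linspace(0,1,n+1)[1:]:
        P,m=fk(j0+(j1-j0)*t,x);W.append((P,R.from_matrix(m)))
    return W
E
cat > stage.py <<'E'
from jpath import *
x,f=fit();p,q=cur();J,_,_=load();j0=J[-1]
Q=graspQ(20);P=tcp_for_ring(c2w([-110,-55,235]),Q)
j1,e=ik(P,Q,x,[-.2,.2,2.5,3.3,.9,-1.6]);print(P.round(0),j1.round(2),e,x.round(1),np.abs(f).max())
W=jrows(p,q,j0,j1,x,60)
print("path");[print(a.round(0),b.apply([0,1,0]).round(2)) for a,b in W[::6]]
# respect limits: resample
sel=[];lp,lq=p,q
for k,(a,b) in enumerate(W):
    nx=W[k+1] if k+1<len(W) else None
    if nx is None or np.linalg.norm(nx[0]-lp)>46 or np.degrees((lq.inv()*nx[1]).magnitude())>8.2: sel.append((a,b));lp,lq=a,b
rows(p,q,sel,step=50,ang=8.59)
E
python3 stage.py
```

```text
t 6.55 tcp [450.9 -15.  381.1] cage [-186.     2.2  381.1] F [ 1.5 -0.  -0.1] gap 0.003 j [-0.14  0.02  1.66  0.01  1.43 -1.4 ]
[461. -79. 252.] [-0.17  0.05  2.56  3.37  0.7  -1.69] 1.9895196601282807e-15 [258.6  -0.  487.3 437.8  40.7 277.4  44.4   2.1   0. ] 0.4034990219741873
path
[451.   0. 375.] [ 0.04  0.06 -1.  ]
[454.  87. 357.] [ 0.08  0.38 -0.92]
[464. 157. 364.] [ 0.16  0.63 -0.76]
[482. 202. 386.] [ 0.28  0.79 -0.55]
[508. 216. 412.] [ 0.44  0.83 -0.33]
[535. 199. 429.] [ 0.62  0.77 -0.15]
[557. 156. 429.] [ 0.8   0.6  -0.03]
[565.  96. 408.] [ 0.93  0.37 -0.01]
[552.  28. 365.] [ 0.99  0.12 -0.07]
[513. -36. 307.] [ 0.97 -0.13 -0.2 ]
30 rows
{"xyz": [[28.7, 11.4, 9.4], [27.0, 11.2, 8.8], [25.3, 10.8, 8.2], [23.6, 10.3, 7.5], [21.9, 9.6, 6.6], [20.3, 8.8, 5.6], [18.7, 7.9, 4.5], [17.2, 6.8, 3.3]], "dr": [[1.4, 0.6, -6.2], [1.3, 0.9, -6.1], [1.2, 1.3, -6.1], [1.1, 1.6, -6.0], [0.9, 1.9, -5.9], [0.7, 2.2, -5.9], [0.5, 2.5, -5.8], [0.3, 2.8, -5.7]]}
{"xyz": [[15.8, 5.7, 2.0], [14.5, 4.5, 0.6], [13.3, 3.2, -0.9], [12.2, 1.9, -2.5], [11.3, 0.5, -4.2], [10.6, -0.8, -5.9], [10.0, -2.1, -7.6], [9.6, -3.4, -9.4]], "dr": [[0.1, 3.0, -5.6], [-0.2, 3.2, -5.5], [-0.4, 3.4, -5.3], [-0.7, 3.6, -5.2], [-0.9, 3.8, -5.1], [-1.2, 3.9, -5.0], [-1.4, 4.0, -4.9], [-1.7, 4.1, -4.8]]}
{"xyz": [[9.4, -4.7, -11.2], [9.3, -5.9, -13.0], [9.5, -7.0, -14.8], [9.8, -8.0, -16.5], [10.2, -8.8, -18.2], [10.8, -9.6, -19.8], [11.6, -10.2, -21.3], [12.5, -10.7, -22.6]], "dr": [[-1.9, 4.2, -4.7], [-2.1, 4.3, -4.6], [-2.3, 4.3, -4.5], [-2.6, 4.3, -4.4], [-2.7, 4.3, -4.3], [-2.9, 4.3, -4.3], [-3.1, 4.3, -4.2], [-3.2, 4.3, -4.2]]}
{"xyz": [[13.5, -11.1, -23.9], [14.6, -11.3, -25.0], [15.8, -11.4, -25.9], [17.1, -11.4, -26.7], [18.4, -11.2, -27.3], [19.8, -11.0, -27.6]], "dr": [[-3.4, 4.2, -4.1], [-3.5, 4.2, -4.1], [-3.5, 4.2, -4.1], [-3.6, 4.1, -4.1], [-3.6, 4.1, -4.1], [-3.7, 4.1, -4.1]]}
```

Request:
play_rows(xyz=[[28.7, 6.4, 9.4], [27.0, 6.2, 8.8], [25.3, 6.8, 8.2], [23.6, 6.3, 7.5], [21.9, 7.6, 6.6], [20.3, 8.8, 5.6], [18.7, 7.9, 4.5], [17.2, 6.8, 3.3]], dr=[[1.4, 0.6, -6.2], [1.3, 0.9, -6.1], [1.2, 1.3, -6.1], [1.1, 1.6, -6.0], [0.9, 1.9, -5.9], [0.7, 2.2, -5.9], [0.5, 2.5, -5.8], [0.3, 2.8, -5.7]], hand=[-1, -1, -1, -1, -1, -1, -1, -1])

```text
time_s: 7.35
ee_pos: [470.2, 187.0, 409.0]
tool_rot: [-0.751, -1.129, 0.192]
contact_force: [-0.0, 0.1, 0.4]
finger_gap: 0.0
```

```bash
sed -i 's/>46/>49/;s/>8.2:/>8.5:/;s/,60)/,120)/;s/::6/::12/' stage.py; python3 stage.py
```

```text
t 7.35 tcp [470.2 187.  409. ] cage [-233.2  199.6  409. ] F [-0.   0.1  0.4] gap 0.0 j [-0.16 -0.01  1.86  0.93  1.29 -1.44]
[461. -79. 252.] [-0.18  0.05  2.56  3.36  0.7  -1.69] 3.694822225952521e-15 [258.6  -0.  487.3 437.8  40.7 277.4  44.9   1.6   0. ] 0.4034969545741885
path
[472. 189. 411.] [ 0.23  0.75 -0.62]
[488. 212. 429.] [ 0.33  0.83 -0.44]
[508. 218. 445.] [ 0.45  0.85 -0.28]
[529. 207. 457.] [ 0.58  0.81 -0.14]
[548. 181. 460.] [ 0.71  0.71 -0.03]
[562. 143. 451.] [0.83 0.56 0.03]
[568.  97. 429.] [0.92 0.38 0.04]
[561.  47. 395.] [ 0.98  0.19 -0.01]
[541.  -2. 352.] [ 1.   0.  -0.1]
[506. -46. 301.] [ 0.96 -0.17 -0.22]
19 rows
{"xyz": [[19.7, 6.7, 1.3], [17.0, 5.8, -0.9], [15.1, 3.4, -3.6], [13.5, 1.0, -6.4], [12.3, -1.4, -9.4], [11.4, -3.8, -12.5], [11.0, -6.1, -15.5], [10.8, -8.2, -18.6]], "dr": [[0.3, 3.6, -7.2], [-0.2, 4.0, -7.0], [-0.6, 4.3, -6.8], [-1.1, 4.6, -6.7], [-1.6, 4.9, -6.5], [-2.0, 5.1, -6.3], [-2.5, 5.2, -6.1], [-2.9, 5.3, -5.9]]}
{"xyz": [[9.7, -8.4, -18.4], [10.1, -9.7, -20.5], [10.8, -10.7, -22.6], [11.7, -11.6, -24.6], [12.7, -12.4, -26.4], [14.0, -12.9, -28.1], [15.3, -13.2, -29.5], [16.8, -13.3, -30.7]], "dr": [[-2.8, 4.6, -4.9], [-3.1, 4.6, -4.8], [-3.3, 4.6, -4.7], [-3.6, 4.6, -4.7], [-3.8, 4.5, -4.6], [-3.9, 4.5, -4.5], [-4.1, 4.5, -4.5], [-4.2, 4.4, -4.5]]}
{"xyz": [[18.4, -13.2, -31.7], [20.0, -13.0, -32.4], [14.7, -8.0, -21.8]], "dr": [[-4.3, 4.4, -4.4], [-4.3, 4.3, -4.4], [-2.9, 2.9, -3.0]]}
```

Model predicts the wrist flip well; continuing.

Request:
play_rows(xyz=[[19.7, 6.7, 1.3], [17.0, 5.8, -0.9], [15.1, 3.4, -3.6], [13.5, 1.0, -6.4], [12.3, -1.4, -9.4], [11.4, -3.8, -12.5], [11.0, -6.1, -15.5], [10.8, -8.2, -18.6]], dr=[[0.3, 3.6, -7.2], [-0.2, 4.0, -7.0], [-0.6, 4.3, -6.8], [-1.1, 4.6, -6.7], [-1.6, 4.9, -6.5], [-2.0, 5.1, -6.3], [-2.5, 5.2, -6.1], [-2.9, 5.3, -5.9]], hand=[-1, -1, -1, -1, -1, -1, -1, -1])

```text
time_s: 8.15
ee_pos: [557.7, 160.3, 462.9]
tool_rot: [-0.299, -0.708, -0.878]
contact_force: [1.1, 0.0, 0.2]
finger_gap: 0.007
```

```bash
python3 stage.py
```

```text
t 8.15 tcp [557.7 160.3 462.9] cage [-141.8  202.7  462.9] F [1.1 0.  0.2] gap 0.007 j [-0.17  0.02  2.19  2.1   1.03 -1.55]
[461. -79. 252.] [-0.19  0.05  2.56  3.34  0.7  -1.68] 5.0524364066098175e-14 [258.7   0.  487.3 437.8  40.7 277.6  46.5   0.    0. ] 0.4034878593382542
path
[558. 159. 462.] [0.79 0.61 0.04]
[564. 135. 453.] [0.85 0.52 0.06]
[567. 110. 441.] [0.9  0.43 0.06]
[567.  84. 425.] [0.94 0.33 0.04]
[564.  57. 406.] [0.97 0.23 0.02]
[556.  31. 384.] [ 0.99  0.13 -0.02]
[545.   5. 360.] [ 1.    0.03 -0.07]
[529. -20. 334.] [ 0.99 -0.07 -0.13]
[510. -42. 306.] [ 0.97 -0.16 -0.2 ]
[486. -63. 278.] [ 0.93 -0.24 -0.27]
10 rows
{"xyz": [[11.3, -10.7, -22.6], [12.0, -12.2, -25.3], [13.0, -13.4, -27.8], [14.2, -14.4, -30.1], [15.7, -15.0, -32.2], [16.1, -14.1, -31.3], [17.7, -14.2, -32.6], [19.3, -14.1, -33.7]], "dr": [[-3.5, 5.0, -5.6], [-3.8, 5.0, -5.5], [-4.1, 5.0, -5.4], [-4.3, 5.0, -5.3], [-4.6, 5.0, -5.2], [-4.4, 4.5, -4.7], [-4.5, 4.5, -4.7], [-4.6, 4.5, -4.6]]}
{"xyz": [[21.0, -13.8, -34.4], [13.5, -7.2, -20.2]], "dr": [[-4.6, 4.5, -4.6], [-2.7, 2.6, -2.7]]}
```

Request:
play_rows(xyz=[[11.3, -10.7, -22.6], [12.0, -12.2, -25.3], [13.0, -13.4, -27.8], [14.2, -14.4, -30.1], [15.7, -15.0, -32.2], [16.1, -14.1, -31.3], [17.7, -14.2, -32.6], [19.3, -14.1, -33.7]], dr=[[-3.5, 5.0, -5.6], [-3.8, 5.0, -5.5], [-4.1, 5.0, -5.4], [-4.3, 5.0, -5.3], [-4.6, 5.0, -5.2], [-4.4, 4.5, -4.7], [-4.5, 4.5, -4.7], [-4.6, 4.5, -4.6]], hand=[0, 0, 0, 0, 0, 0, 0, 0])

```text
time_s: 8.95
ee_pos: [499.5, -54.5, 296.1]
tool_rot: [-0.213, 0.154, -1.771]
contact_force: [0.4, -0.7, -0.1]
finger_gap: 0.5
```

```bash
python3 stage.py | tail -3;  python3 - <<'E'
from goals import *
p,q=cur();Q=graspQ(20)
rows(p,q,[(tcp_for_ring(c2w([-90,-55,190]),Q),Q),(tcp_for_ring(c2w([-40,-55,132]),Q),Q)])
from rig import r
i=r.get_image("wrist");cv2.imwrite("pics/w4.png",i["color"][:,:,::-1])
E
```

```text
[465. -77. 256.] [ 0.9  -0.3  -0.33]
2 rows
{"xyz": [[22.8, -15.8, -40.0], [7.6, -4.0, -12.3]], "dr": [[-5.8, 4.1, -4.6], [-1.8, 1.3, -1.4]]}
t 8.95 tcp [499.5 -54.5 296.1] cage [-127.2  -19.4  296.1] F [ 0.4 -0.7 -0.1] gap 0.5 j [-0.18  0.05  2.51  3.19  0.77 -1.66]
5 rows
{"xyz": [[9.6, 2.5, -30.6], [10.5, 4.2, -30.2], [11.2, 5.9, -29.6], [-0.0, 33.4, -18.7], [-0.0, 33.4, -18.7]], "dr": [[-2.5, 1.8, -2.0], [-2.5, 1.8, -2.0], [-2.5, 1.8, -2.0], [-0.0, 0.0, 0.0], [-0.0, -0.0, 0.0]]}
```

View pics/w4.png

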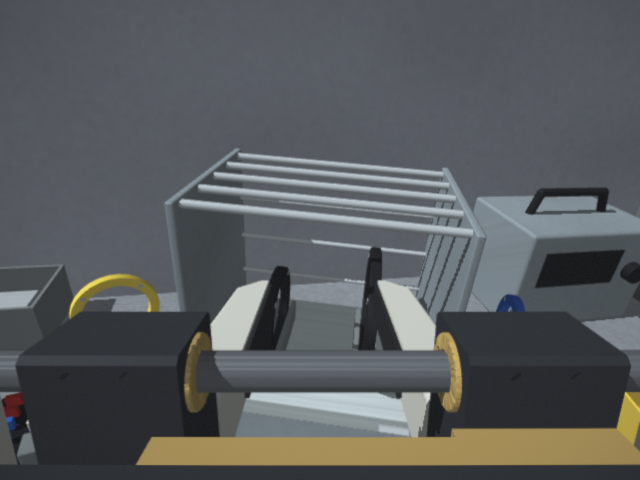

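Request:
play_rows(xyz=[[9.6, 2.5, -30.6], [10.5, 4.2, -30.2], [11.2, 5.9, -29.6], [0, 33, -18.7], [0, 33, -18.7], [0, 0, 0]], dr=[[-2.5, 1.8, -2.0], [-2.5, 1.8, -2.0], [-2.5, 1.8, -2.0], [0, 0, 0], [0, 0, 0], [0, 0, 0]], hand=[0, 0, 0, 0, 0, 0])

```text
time_s: 9.6
ee_pos: [529.9, -102.4, 147.6]
tool_rot: [-0.224, 0.324, -1.881]
contact_force: [-0.4, 0.1, -0.1]
finger_gap: 0.499
```

```bash
 python3 - <<'E'
from goals import *
p,q=cur();Q=graspQ(20)
rows(p,q,[(tcp_for_ring(c2w([0,-55,125]),Q),Q),(tcp_for_ring(c2w([99,-55,125]),Q),Q)])
from rig import r
i=r.get_image("wrist");cv2.imwrite("pics/w5.png",i["color"][:,:,::-1])
a=np.linspace(0,2*np.pi,9)
print(proj(i,np.array([c2w([99,-55,125])+75*(np.cos(t)*cx+np.sin(t)*up) for t in a[:5]])).round(0).tolist())
C=cloud(i).reshape(-1,3);col=i["color"].reshape(-1,3).max(1)
P=(C-[cage[0],cage[1],0])@Rc
m=(np.abs(P[:,1]+55)<25)&(P[:,0]>15)&(P[:,0]<190)&(P[:,2]>60)&(P[:,2]<240)&(col<60)
Qr=P[m];print(len(Qr),Qr.min(0),Qr.max(0),np.polyfit(Qr[:,2],Qr[:,1],1),np.median(Qr,0))
for z in(90,110,130,150,170,190):
    k=np.abs(Qr[:,2]-z)<8
    if k.sum():print(z,k.sum(),np.percentile(Qr[k],[3,50,97],axis=0)[:,:2].round(1).tolist())
E
```

```text
t 9.6 tcp [ 529.9 -102.4  147.6] cage [-83.  -54.9 147.6] F [-0.4  0.1 -0.1] gap 0.499 j [-0.23  0.53  2.44  3.25  1.07 -1.58]
4 rows
{"xyz": [[0.1, 37.3, 6.7], [0.0, 31.0, 11.3], [-0.0, 31.0, 11.3], [0.0, 31.0, 11.3]], "dr": [[-0.7, -0.3, -0.0], [0.0, 0.0, 0.0], [0.0, 0.0, 0.0], [-0.0, -0.0, -0.0]]}
[[323.0, 145.0], [323.0, 98.0], [323.0, 86.0], [323.0, 138.0], [324.0, 221.0]]
2719 [ 23.06569587 -63.14654243  66.45329407] [157.0931429  -48.63840965 198.28562891] [ 3.22417520e-03 -5.49948704e+01] [ 35.1879458  -54.48328541 157.5912829 ]
90 151 [[29.1, -59.9], [31.5, -54.4], [36.7, -49.0]]
110 236 [[24.5, -59.7], [25.9, -54.5], [27.7, -49.3]]
130 317 [[23.6, -59.6], [25.2, -54.6], [26.7, -49.6]]
150 396 [[26.8, -59.5], [29.8, -54.7], [33.3, -49.2]]
170 450 [[35.7, -59.7], [41.2, -54.8], [48.4, -49.4]]
190 638 [[54.0, -59.6], [68.2, -54.3], [106.9, -49.2]]
```

View pics/w5.png

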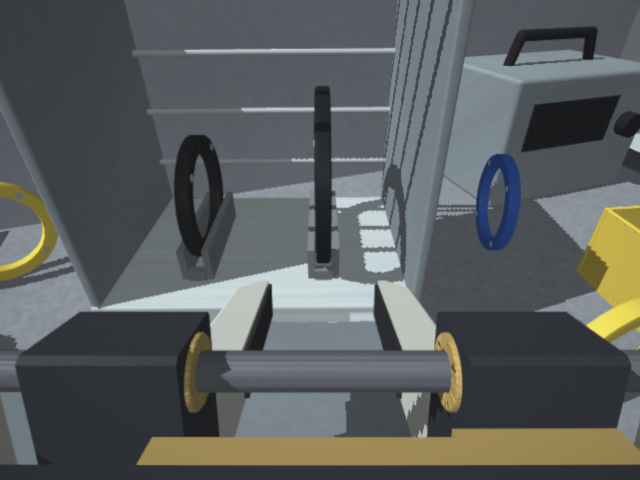

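Request:
play_rows(xyz=[[0, 37.3, 6.7], [0, 31, 11.3], [0, 31, 11.3], [0, 31, 11.3], [0, 0, 0]], dr=[[-0.7, -0.3, 0], [0, 0, 0], [0, 0, 0], [0, 0, 0], [0, 0, 0]], hand=[0, 0, 0, 0, 0])

```text
time_s: 10.15
ee_pos: [662.3, -145.0, 156.6]
tool_rot: [-0.228, 0.314, -1.874]
contact_force: [-0.6, 0.5, 0.1]
finger_gap: 0.499
```

```bash
 python3 - <<'E'
from goals import *
p,q=cur();Q=graspQ(20)
rows(p,q,[(tcp_for_ring(c2w([98.5,-54.6,125]),Q),Q)])
from rig import r
i=r.get_image("wrist");cv2.imwrite("pics/w6.png",i["color"][:,:,::-1])
E
```

```text
t 10.15 tcp [ 662.3 -145.   156.6] cage [ 56.  -52.3 156.6] F [-0.6  0.5  0.1] gap 0.499 j [-0.26  0.59  2.12  3.22  0.81 -1.61]
1 rows
{"xyz": [[2.3, 1.9, -15.2]], "dr": [[-0.9, 0.2, -0.3]]}
```

View pics/w6.png

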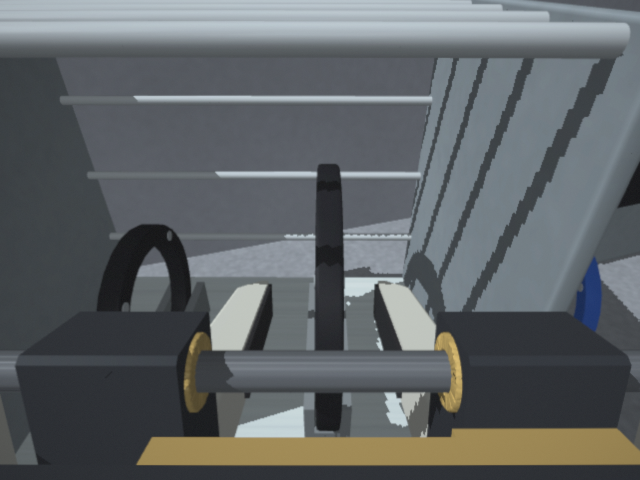

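Request:
play_rows(xyz=[[2, 2, -8], [0.5, 0, -6], [0, 0, 0], [0, 0, 0], [0, 0, 0], [0, 0, 0]], dr=[[-0.9, 0.2, -0.3], [0, 0, 0], [0, 0, 0], [0, 0, 0], [0, 0, 0], [0, 0, 0]], hand=[0, 0, -0.5, -1, -1, -1], newtons=40)

```text
time_s: 10.8
ee_pos: [653.4, -143.9, 143.5]
tool_rot: [-0.239, 0.332, -1.876]
contact_force: [0.7, -0.0, 0.2]
finger_gap: 0.204
```

```bash
 python3 - <<'E'
from goals import *
p,q=cur();Q=graspQ(20)
rows(p,q,[(tcp_for_ring(c2w([85,-54.6,145]),Q),Q),(tcp_for_ring(c2w([65,-54.6,170]),Q),Q)],step=20)
from rig import r
i=r.get_image("wrist");cv2.imwrite("pics/w7.png",i["color"][:,:,::-1])
E
```

```text
t 10.8 tcp [ 653.4 -143.9  143.5] cage [ 47.3 -54.2 143.5] F [ 0.7 -0.   0.2] gap 0.204 j [-0.26  0.61  2.14  3.23  0.83 -1.61]
3 rows
{"xyz": [[0.4, -13.6, 14.3], [0.0, -13.7, 8.3], [0.0, -13.7, 8.3]], "dr": [[0.1, 0.1, -0.1], [0.0, 0.0, 0.0], [0.0, -0.0, 0.0]]}
```

View pics/w7.png

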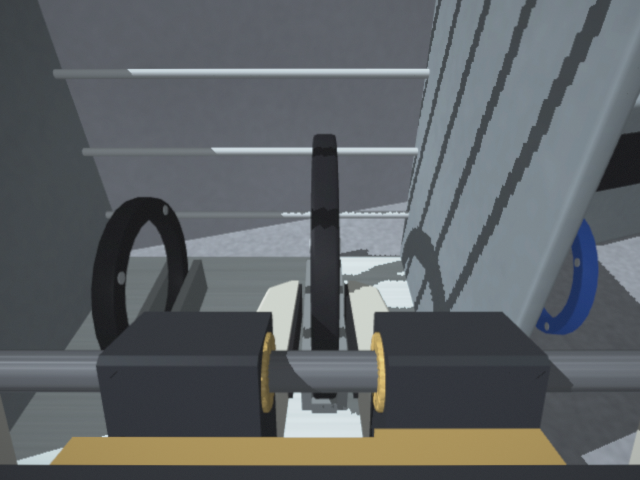

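Request:
play_rows(xyz=[[0, 5, 0], [0, 0, 0], [0, 0, 0], [0, 0, 0]], dr=[[0, 0, 0], [0, 0, 0], [0, 0, 0], [0, 0, 0]], hand=[-1, -1, -1, -1])

```text
time_s: 11.25
ee_pos: [658.5, -145.6, 142.9]
tool_rot: [-0.237, 0.329, -1.876]
contact_force: [-1.7, 1.3, 0.7]
finger_gap: 0.128
```

```bash
 python3 - <<'E'
from goals import *
p,q=cur();Q=graspQ(20)
print("ring centre radius now", np.linalg.norm((w2c(p)-[98.5,-54.6,125])))
E
```

```text
t 11.25 tcp [ 658.5 -145.6  142.9] cage [ 52.7 -54.1 142.9] F [-1.7  1.3  0.7] gap 0.128 j [-0.26  0.61  2.13  3.23  0.83 -1.61]
ring centre radius now 49.19146237772201
```

```bash
 cat > carry.py <<'E'
from goals import *
import os
if not os.path.exists("ct.pkl"):
    p,q=cur();pickle.dump(q.inv().apply(c2w([98.5,-54.6,125])-p),open("ct.pkl","wb"))
ct=pickle.load(open("ct.pkl","rb"))
def T(cen,Q): return np.array(cen)-Q.apply(ct)
E
python3 - <<'E'
from carry import *
print(ct)
p,q=cur();Q=graspQ(20)
rows(p,q,[(T(c2w([88,-54.6,145]),Q),Q),(T(c2w([60,-54.6,170]),Q),Q),(T(c2w([-60,-54.6,174]),Q),Q)],step=30)
E
```

```text
t 11.25 tcp [ 658.5 -145.6  142.9] cage [ 52.7 -54.1 142.9] F [-1.7  1.3  0.7] gap 0.128 j [-0.26  0.61  2.13  3.23  0.83 -1.61]
[ 0.58220265 49.17226233 -1.24484085]
t 11.25 tcp [ 658.5 -145.6  142.9] cage [ 52.7 -54.1 142.9] F [-1.7  1.3  0.7] gap 0.128 j [-0.26  0.61  2.13  3.23  0.83 -1.61]
8 rows
{"xyz": [[-0.1, -16.7, 15.3], [0.0, -17.4, 7.0], [-0.0, -17.4, 7.0], [-0.0, -22.8, -7.5], [-0.0, -22.8, -7.5], [-0.0, -22.8, -7.5], [-0.0, -22.8, -7.5], [0.0, -22.8, -7.5]], "dr": [[-0.1, 0.1, -0.1], [0.0, 0.0, 0.0], [-0.0, -0.0, -0.0], [0.0, 0.0, 0.0], [0.0, 0.0, 0.0], [0.0, 0.0, 0.0], [0.0, 0.0, 0.0], [-0.0, 0.0, 0.0]]}
```

Request:
play_rows(xyz=[[0, -10, 16], [0, -15, 8], [0, -17, 7], [0, 0, 0]], dr=[[0, 0, 0], [0, 0, 0], [0, 0, 0], [0, 0, 0]], hand=[-1, -1, -1, -1])

```text
time_s: 11.65
ee_pos: [629.3, -135.8, 184.7]
tool_rot: [-0.242, 0.335, -1.875]
contact_force: [-0.6, -0.1, -1.0]
finger_gap: 0.124
```

```bash
 python3 - <<'E'
from carry import *
p,q=cur();Q=graspQ(20)
print("ring",w2c(p+q.apply(ct)).round(1))
rows(p,q,[(T(c2w([-60,-54.6,173]),Q),Q)],step=26)
from rig import r
i=r.get_image("scene");crop(i,230,200,200,170,3.5,"pics/s8.png")
i=r.get_image("wrist");cv2.imwrite("pics/w8.png",i["color"][:,:,::-1])
E
```

```text
t 11.65 tcp [ 629.3 -135.8  184.7] cage [ 21.9 -54.3 184.7] F [-0.6 -0.1 -1. ] gap 0.124 j [-0.26  0.48  2.2   3.24  0.76 -1.62]
ring [ 67.6 -54.8 166.5]
5 rows
{"xyz": [[-0.1, -24.4, -7.7], [-0.1, -24.4, -7.7], [-0.1, -24.4, -7.6], [-0.1, -24.4, -7.6], [-0.1, -24.4, -7.6]], "dr": [[0.1, 0.0, -0.0], [0.1, 0.0, -0.0], [0.1, 0.0, -0.0], [0.1, 0.0, -0.0], [0.1, 0.0, -0.0]]}
```

View pics/s8.png

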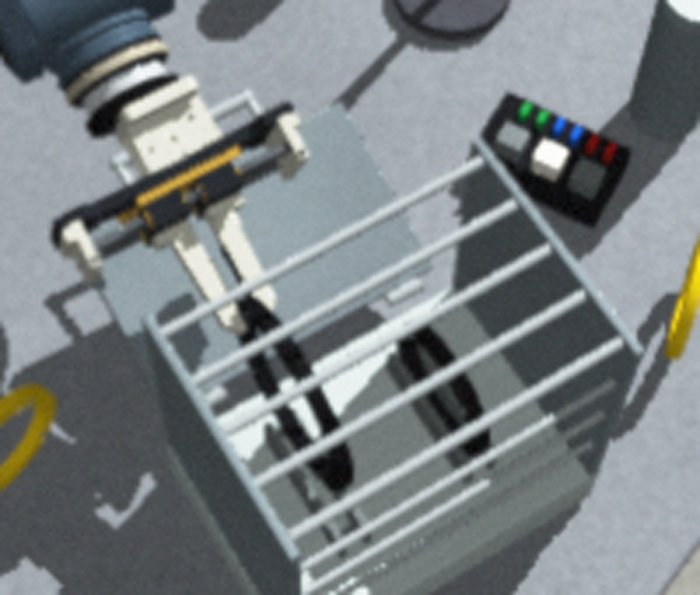

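View pics/w8.png

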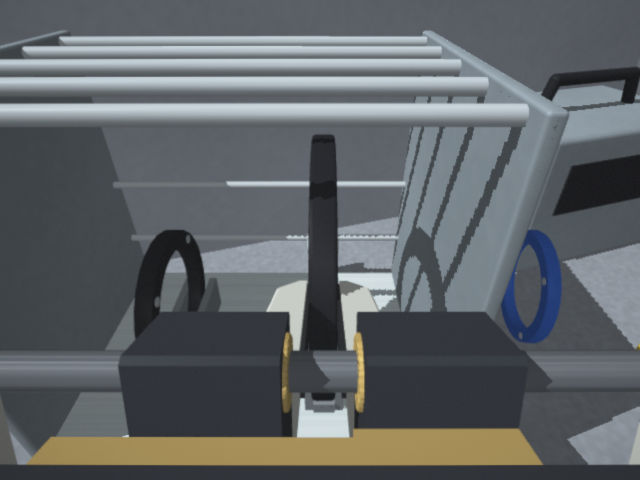

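Request:
play_rows(xyz=[[0, -24, -8], [0, -24, -8], [0, -24, -8], [0, -24, -8], [0, -24, -8]], dr=[[0, 0, 0], [0, 0, 0], [0, 0, 0], [0, 0, 0], [0, 0, 0]], hand=[-1, -1, -1, -1, -1])

```text
time_s: 12.25
ee_pos: [511.0, -96.1, 185.2]
tool_rot: [-0.242, 0.337, -1.877]
contact_force: [-0.1, 0.2, -1.3]
finger_gap: 0.123
```

```bash
 python3 - <<'E'
from carry import *
p,q=cur();Q=graspQ(20);H=hookQ(20)
print("ring",w2c(p+q.apply(ct)).round(1))
P1=T(c2w([-90,-54.6,250]),Q);P2=T(seat+[0,0,-10]+150*u,H)
x,f=fit()
for P,QQ in((P1,Q),(P2,H)): print(P.round(0),ik(P,QQ,x,[.1,.1,2.5,3.3,.7,-1.6]))
rows(p,q,[(P1,Q),(P2,H)])
E
```

```text
t 12.25 tcp [511.  -96.1 185.2] cage [-102.9  -55.1  185.2] F [-0.1  0.2 -1.3] gap 0.123 j [-0.22  0.37  2.48  3.27  0.93 -1.61]
ring [-57.2 -55.6 166.9]
[480. -84. 268.] (array([-0.2006729 ,  0.02602498,  2.50907128,  3.35043729,  0.62291278,
       -1.69689087]), np.float64(2.842170943040401e-15))
[466. 102. 283.] (array([ 0.08501436, -0.06016627,  2.52664966,  3.03037099,  0.54876401,
       -1.49690882]), np.float64(5.1159076974727215e-14))
7 rows
{"xyz": [[-0.5, -29.9, 33.1], [-0.5, -29.7, 33.2], [-34.5, -15.0, -2.3], [-35.7, -11.8, -1.1], [-36.6, -8.6, 0.1], [-37.2, -5.3, 1.3], [-37.5, -1.9, 2.5]], "dr": [[0.2, 0.0, -0.0], [0.2, 0.0, -0.0], [-0.0, -1.9, 5.1], [0.0, -1.9, 5.1], [0.0, -1.9, 5.1], [-0.0, -1.9, 5.1], [0.0, -1.9, 5.1]]}
```

Request:
play_rows(xyz=[[-0.5, -22, 33], [-0.5, -27, 33], [-34.5, -15.0, -2.3], [-35.7, -11.8, -1.1], [-36.6, -8.6, 0.1], [-37.2, -5.3, 1.3], [-37.5, -1.9, 2.5], [0, 0, 0]], dr=[[0, 0, 0], [0, 0, 0], [0, -1.9, 5.1], [0, -1.9, 5.1], [0, -1.9, 5.1], [0, -1.9, 5.1], [0, -1.9, 5.1], [0, 0, 0]], hand=[-1, -1, -1, -1, -1, -1, -1, -1])

```text
time_s: 13.05
ee_pos: [474.4, 105.9, 277.1]
tool_rot: [-0.303, 0.263, -1.389]
contact_force: [0.1, -0.0, -2.2]
finger_gap: 0.129
```

```bash
 python3 - <<'E'
from carry import *
p,q=cur();H=hookQ(20)
print("ring rel seat: along u, v, z",[(round(float((p+q.apply(ct)-seat)@w),1)) for w in (u,v,up)])
rows(p,q,[(T(seat+[0,0,-10]+150*u,H),H)])
from rig import r
for n in("scene","wrist"):
    i=r.get_image(n);pickle.dump(i,open(n+"9.pkl","wb"))
    if n=="scene":crop(i,280,110,180,150,4,"pics/s9.png")
    else:
        cv2.imwrite("pics/w9.png",i["color"][:,:,::-1]);print(proj(i,[seat-40*u,seat+35*u,seat+44*u+28*up,seat-40*u-200*up]).round(0).tolist())
E
```

```text
t 13.05 tcp [474.4 105.9 277.1] cage [-202.9  124.3  277.1] F [ 0.1 -0.  -2.2] gap 0.129 j [ 0.08 -0.03  2.51  2.98  0.54 -1.46]
ring rel seat: along u, v, z [147.0, 8.6, -16.8]
1 rows
{"xyz": [[2.0, -10.6, 2.3]], "dr": [[1.1, 0.1, -1.0]]}
[[-22.0, 253.0], [114.0, 253.0], [114.0, 209.0], [102.0, 439.0]]
```

View pics/s9.png

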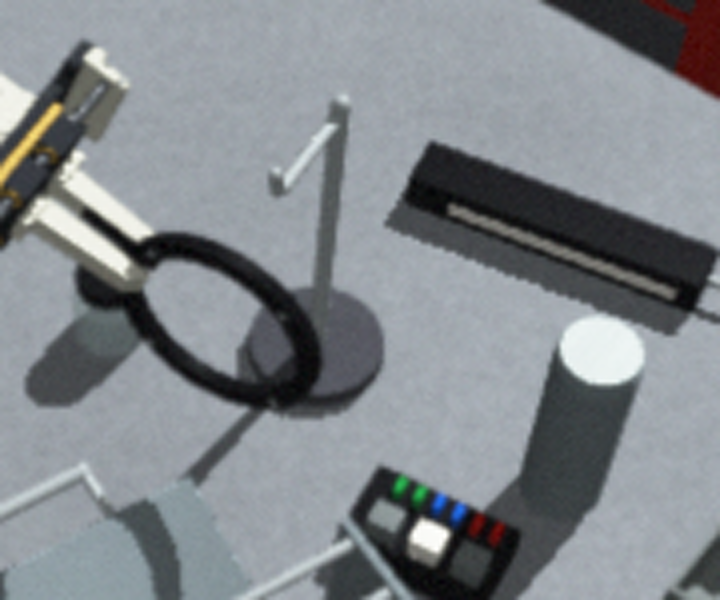

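View pics/w9.png

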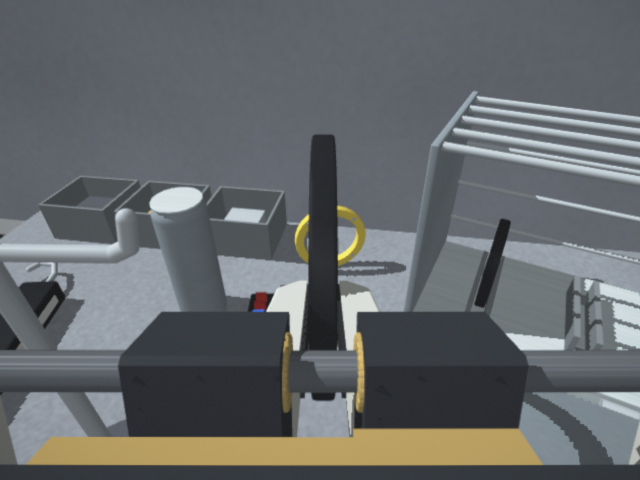

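```bash
 python3 - <<'E'
from carry import *
i=pickle.load(open("wrist9.pkl","rb"));C=cloud(i)
for (x0,x1,y0,y1) in [(10,40,246,260),(50,90,246,260),(120,133,212,245)]:
    P=C[y0:y1,x0:x1].reshape(-1,3)-seat;P=P[np.isfinite(P).all(1)]
    a=np.c_[P@u,P@v,P@up];m=np.abs(a[:,1])<40;a=a[m]
    print(len(a),np.median(a,0).round(1),np.percentile(a,5,axis=0).round(1),np.percentile(a,95,axis=0).round(1))
P=C[244:264,5:110].reshape(-1,3);P=P[np.isfinite(P).all(1)];a=(P-seat);a=a[np.abs(a@v)<30]
print(np.polyfit(a@u,a@v,1))
E
```

```text
418 [-10.6  -3.9   3.2] [-17.8  -5.7  -0.1] [-3.3 -0.6  5.2]
557 [13.8 -4.   3.5] [ 4.1 -5.8  0.3] [23.5 -0.5  5.1]
426 [49.7 -5.  19.9] [45.5 -6.3 10.9] [52.6 -2.1 27.1]
[-0.01483952 -3.46607821]
```

```bash
 cat > ins.py <<'E'
from carry import *
def rep(p,q):
    c=p+q.apply(ct)-seat;print("ring rel seat u,v,z",[round(float(c@w),1) for w in (u,v,up)],"axis err deg",round(np.degrees(np.arccos(min(1,abs(q.apply([1,0,0])@u)))),1))
p,q=cur();H=hookQ(20);rep(p,q)
a=[float(s) for s in sys.argv[1].split(",")]
W=[]
for k in range(0,len(a),3): W.append((T(seat+u*a[k]+v*a[k+1]+up*a[k+2],H),H))
rows(p,q,W,step=float(sys.argv[2]))
E
python3 ins.py 130,-1,-5,80,-1,-5 40
```

```text
t 13.15 tcp [474.5 103.9 276.6] cage [-202.2  122.4  276.6] F [-0.6  0.1 -1.4] gap 0.121 j [ 0.07 -0.03  2.51  2.98  0.54 -1.46]
ring rel seat u,v,z [149.2, 8.4, -17.3] axis err deg 0.7
3 rows
{"xyz": [[-20.0, -13.0, 7.1], [-25.0, 0.0, 0.0], [-25.0, -0.0, -0.0]], "dr": [[1.2, -0.0, -0.7], [0.0, 0.0, 0.0], [-0.0, -0.0, 0.0]]}
```

Request:
play_rows(xyz=[[-20, -13, 7], [-25, 0, 0], [-25, 0, 0], [0, 0, 0]], dr=[[1.2, 0, -0.7], [0, 0, 0], [0, 0, 0], [0, 0, 0]], hand=[-1, -1, -1, -1])

```text
time_s: 13.55
ee_pos: [456.1, 168.9, 286.2]
tool_rot: [-0.291, 0.253, -1.421]
contact_force: [-0.4, 0.7, -1.5]
finger_gap: 0.125
```

```bash
 python3 ins.py 40,-1,-5,0,-1,-5 25
```

```text
t 13.55 tcp [456.1 168.9 286.2] cage [-240.7  177.9  286.2] F [-0.4  0.7 -1.5] gap 0.125 j [ 0.4  -0.03  2.48  3.62  0.57 -1.89]
ring rel seat u,v,z [83.4, -0.1, -6.9] axis err deg 0.7
4 rows
{"xyz": [[-21.4, -1.1, 0.6], [-21.4, -0.9, 0.6], [-20.0, 0.0, 0.0], [-20.0, -0.0, -0.0]], "dr": [[0.1, -0.1, 0.4], [0.1, -0.1, 0.4], [0.0, 0.0, 0.0], [0.0, 0.0, 0.0]]}
```

Request:
play_rows(xyz=[[-21, -1, 0.6], [-21, -1, 0.6], [-20, 0, 0], [-18, 0, 0], [0, 0, 0]], dr=[[0.1, -0.1, 0.4], [0.1, -0.1, 0.4], [0, 0, 0], [0, 0, 0], [0, 0, 0]], hand=[-1, -1, -1, -1, -1])

```text
time_s: 14.05
ee_pos: [446.0, 245.4, 286.1]
tool_rot: [-0.29, 0.251, -1.416]
contact_force: [-0.8, -0.4, -1.6]
finger_gap: 0.124
```

```bash
 python3 ins.py 0,-1,-30,0,-1,-53 15
python3 - <<'E'
from carry import *
from rig import r
i=r.get_image("scene");crop(i,280,110,180,150,4,"pics/s10.png")
i=r.get_image("wrist");cv2.imwrite("pics/w10.png",i["color"][:,:,::-1])
E
```

```text
t 14.05 tcp [446.  245.4 286.1] cage [-275.   247.   286.1] F [-0.8 -0.4 -1.6] gap 0.124 j [ 0.67  0.06  2.39  4.01  0.68 -2.12]
ring rel seat u,v,z [6.1, 1.2, -7.0] axis err deg 0.5
4 rows
{"xyz": [[-2.9, 2.9, -11.3], [-2.9, 2.9, -11.3], [0.0, 3.9, -10.8], [0.0, 3.9, -10.8]], "dr": [[0.1, -0.0, 0.2], [0.1, -0.0, 0.2], [0.0, 0.0, 0.0], [0.0, -0.0, -0.0]]}
```

View pics/s10.png

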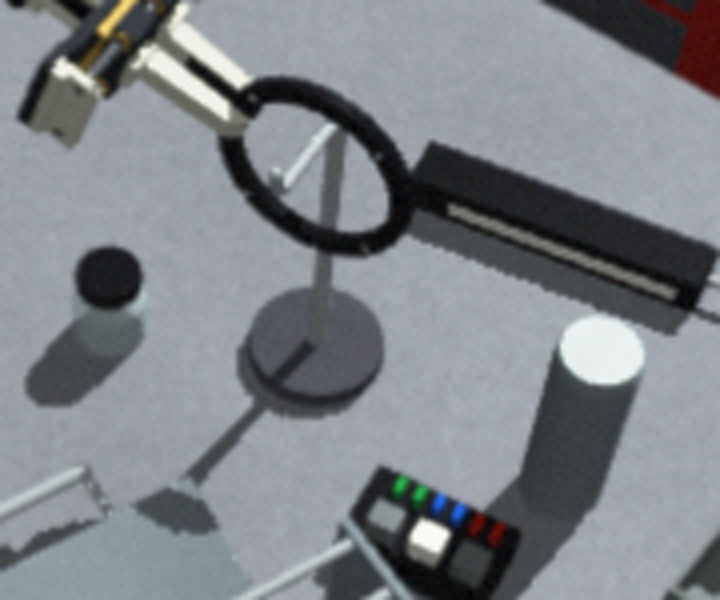

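View pics/w10.png

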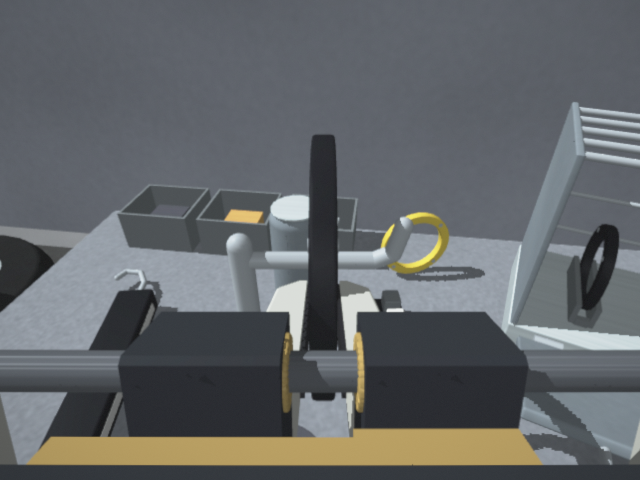

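Request:
play_rows(xyz=[[-3, 3, -11], [-3, 3, -11], [0, 4, -11], [0, 2.5, -7], [0, 0, 0]], dr=[[0.1, 0, 0.2], [0.1, 0, 0.2], [0, 0, 0], [0, 0, 0], [0, 0, 0]], hand=[-1, -1, -1, -1, -1])

```text
time_s: 14.65
ee_pos: [445.3, 243.3, 242.5]
tool_rot: [-0.285, 0.252, -1.418]
contact_force: [-1.2, -0.7, -2.4]
finger_gap: 0.126
```

```bash
 python3 ins.py 0,-1,-54 15
```

```text
t 14.65 tcp [445.3 243.3 242.5] cage [-275.   244.8  242.5] F [-1.2 -0.7 -2.4] gap 0.126 j [ 0.67  0.19  2.43  3.87  0.8  -1.93]
ring rel seat u,v,z [8.1, 0.2, -50.5] axis err deg 0.6
1 rows
{"xyz": [[-7.7, -0.0, -3.8]], "dr": [[-0.0, -0.3, 0.5]]}
```

Request:
play_rows(xyz=[[-6, 1, -3], [0, 0.5, -1.5], [0, 0, 0]], dr=[[0, -0.3, 0.5], [0, 0, 0], [0, 0, 0]], hand=[-1, -1, -1])

```text
time_s: 14.95
ee_pos: [445.5, 248.3, 238.9]
tool_rot: [-0.285, 0.248, -1.41]
contact_force: [0.1, 0.5, -0.2]
finger_gap: 0.128
```

```bash
 python3 ins.py 0,-1,-54 15
```

```text
t 14.95 tcp [445.5 248.3 238.9] cage [-276.4  249.6  238.9] F [ 0.1  0.5 -0.2] gap 0.128 j [ 0.68  0.21  2.43  3.86  0.81 -1.92]
ring rel seat u,v,z [2.8, 1.2, -53.9] axis err deg 0.1
1 rows
{"xyz": [[-2.8, -2.0, -0.7]], "dr": [[-0.2, -0.1, 0.0]]}
```

Request:
play_rows(xyz=[[0, 0, -1.2], [0, 0, 0], [0, 0, 0], [0, 0, 0], [0, 0, 0], [0, 0, 0]], dr=[[0, 0, 0], [0, 0, 0], [0, 0, 0], [0, 0, 0], [0, 0, 0], [0, 0, 0]], hand=[-1, -0.68, -0.6, -0.5, -0.3, 0])

```text
time_s: 15.55
ee_pos: [445.4, 248.4, 239.2]
tool_rot: [-0.282, 0.247, -1.41]
contact_force: [-0.0, 0.6, 0.2]
finger_gap: 0.372
```

```bash
 python3 - <<'E'
from carry import *
from rig import r
cur()
i=r.get_image("scene");crop(i,280,110,180,150,4,"pics/s11.png")
i=r.get_image("wrist");cv2.imwrite("pics/w11.png",i["color"][:,:,::-1])
E
```

```text
t 15.55 tcp [445.4 248.4 239.2] cage [-276.5  249.7  239.2] F [-0.   0.6  0.2] gap 0.372 j [ 0.68  0.21  2.43  3.86  0.81 -1.91]
```

View pics/s11.png

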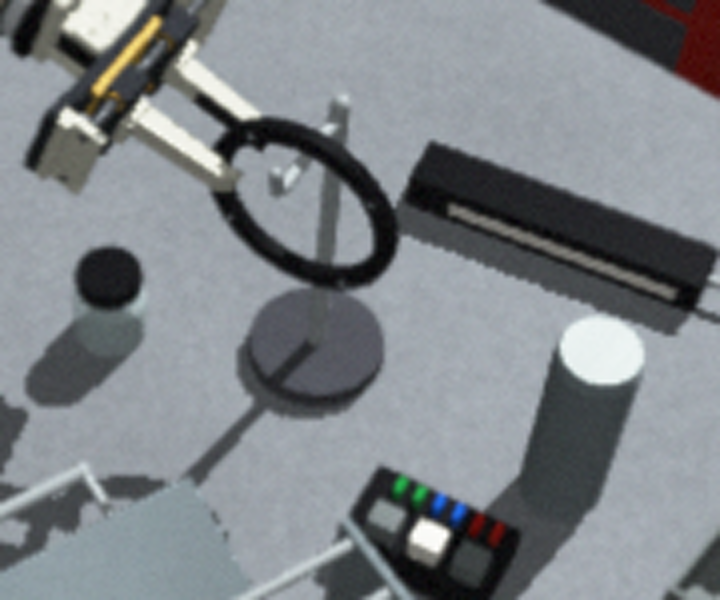

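View pics/w11.png

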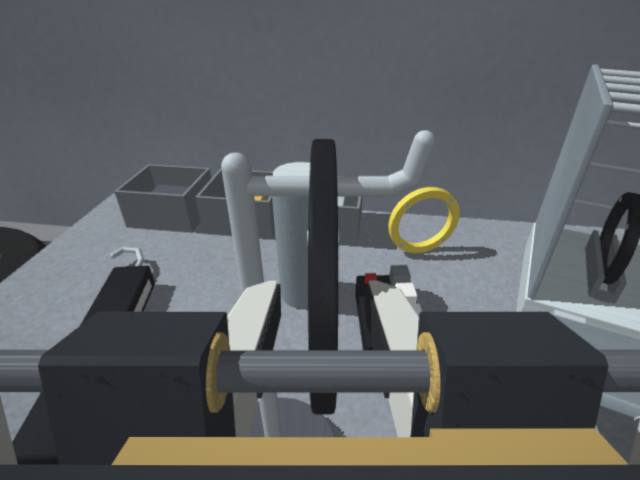

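```bash
 python3 - <<'E'
from carry import *
x,f=fit();p,q=cur();J,_,_=load()
for d in (20,40,60,80):
    P=p-q.apply([0,1,0])*d; print(d,ik(P,q,x,J[-1]))
    P=P+[0,0,40]; print(d,ik(P,q,x,J[-1])[0].round(2))
E
```

```text
t 15.65 tcp [445.4 248.4 239.2] cage [-276.5  249.7  239.2] F [-0.6 -0.5 -0.5] gap 0.458 j [ 0.68  0.21  2.43  3.86  0.81 -1.91]
20 (array([ 0.71486036,  0.16573008,  2.45447236,  3.91420581,  0.81293343,
       -1.94653104]), np.float64(7.094968168530614e-11))
20 [ 0.71  0.04  2.42  4.04  0.71 -2.12]
40 (array([ 0.75568214,  0.12112586,  2.47961183,  3.97621268,  0.81430932,
       -1.98555438]), np.float64(3.637978807091713e-14))
40 [ 0.76 -0.01  2.44  4.11  0.71 -2.17]
60 (array([ 0.80151099,  0.07524861,  2.50217875,  4.04657492,  0.81765889,
       -2.03130307]), np.float64(8.232020039540618e-11))
60 [ 0.8  -0.05  2.46  4.19  0.72 -2.23]
80 (array([ 0.85301191,  0.02842431,  2.52189168,  4.12552322,  0.82455895,
       -2.08383249]), np.float64(5.115907697472721e-15))
80 [ 0.85 -0.1   2.48  4.28  0.74 -2.3 ]
```

Request:
play_rows(xyz=[[0, -15, 0], [0, -20, 0], [0, -25, 0], [0, -20, 0]], dr=[[0, 0, 0], [0, 0, 0], [0, 0, 0], [0, 0, 0]], hand=[0, 0, 0, 0])

```text
time_s: 16.05
ee_pos: [370.2, 236.5, 265.8]
tool_rot: [-0.284, 0.248, -1.413]
contact_force: [0.3, 0.7, 0.1]
finger_gap: 0.5
```

```bash
 cat > back.py <<'E'
from jpath import *
x,f=fit();p,q=cur();J,_,_=load();j0=J[-1]
Qb=rot(cx,[0,0,-1])
Pa=c2w([-194,0,230]);ja,e=ik(Pa,Qb,x,[-.14,.2,1.9,0,1,.17]);print("above",ja.round(2),e)
V=[np.array(eval(s),float) if s!="A" else ja for s in sys.argv[1].split(";")]
W=[];a=j0
for b in V:
    W+=jrows(p,q,a,b,x,100);a=b
print("path z min",min(w[0][2] for w in W));
[print(w[0].round(0),w[1].apply([0,1,0]).round(2),round(float(min((w[0]-84*w[1].apply([0,1,0])+s*94*w[1].apply([1,0,0]))[2] for s in(-1,1))))) for w in W[::15]]
sel=[];lp,lq,lj=p,q,0
for k,(A,B) in enumerate(W):
    nx=W[k+1] if k+1<len(W) else None
    if nx is None or np.linalg.norm(nx[0]-lp)>49 or np.degrees((lq.inv()*nx[1]).magnitude())>8.5: sel.append((A,B));lp,lq=A,B
rows(p,q,sel,step=60,ang=10)
E
python3 back.py "[.6,-.25,2.3,3.9,.8,-1.9];[-.6,-.2,2.2,3.3,.8,-1.7];[-.6,-.1,1.8,0,1.3,.1];A"
```

```text
t 16.05 tcp [370.2 236.5 265.8] cage [-343.9  214.   265.8] F [0.3 0.7 0.1] gap 0.5 j [ 0.86  0.03  2.52  4.13  0.83 -2.09]
above [-0.14  0.14  1.9   0.    1.1   0.19] 1.7053025658242404e-15
path z min 230.00000000000017
[371. 237. 268.] [ 0.93  0.13 -0.33] 296
[390. 239. 303.] [ 0.95  0.14 -0.27] 320
[407. 239. 340.] [ 0.97  0.14 -0.2 ] 346
[422. 236. 379.] [ 0.98  0.13 -0.13] 374
[435. 229. 420.] [ 0.99  0.12 -0.06] 404
[444. 220. 462.] [0.99 0.11 0.02] 436
[451. 209. 506.] [0.99 0.09 0.09] 469
[468. 174. 538.] [0.99 0.03 0.16] 496
[496. 104. 554.] [ 0.97 -0.1   0.2 ] 511
[513.  30. 568.] [ 0.95 -0.22  0.24] 527
[519. -47. 582.] [ 0.91 -0.32  0.27] 541
[ 513. -124.  593.] [ 0.85 -0.42  0.3 ] 555
[ 495. -201.  604.] [ 0.79 -0.52  0.33] 568
[ 466. -275.  613.] [ 0.72 -0.6   0.35] 580
[ 499. -234.  650.] [ 0.82 -0.38  0.43] 602
[ 542. -141.  653.] [ 0.93 -0.01  0.37] 590
[559. -62. 606.] [0.94 0.31 0.13] 550
[544. -22. 527.] [ 0.85  0.48 -0.22] 501
[502. -36. 441.] [ 0.65  0.46 -0.6 ] 459
[ 439. -103.  382.] [ 0.39  0.24 -0.89] 437
[ 374. -197.  371.] [ 0.12 -0.08 -0.99] 441
[ 392. -1
[... 1309 characters left out ...]
 -2.0, -22.6], [-19.1, -3.2, -25.9], [-16.3, -4.4, -29.0], [-13.4, -5.6, -31.9]], "dr": [[-2.3, -0.7, 7.3], [-3.1, -0.6, 7.1], [-3.9, -0.4, 6.8], [-4.7, -0.2, 6.4], [-5.5, 0.0, 5.9], [-6.2, 0.2, 5.4], [-6.8, 0.5, 4.8], [-7.4, 0.8, 4.1]]}
{"xyz": [[-8.5, -4.8, -27.5], [-6.4, -5.4, -29.1], [-4.2, -5.9, -30.6], [-2.0, -6.3, -31.9], [0.3, -6.7, -33.1], [2.7, -6.9, -34.0], [-5.8, 32.2, 35.0], [-8.2, 28.2, 39.2]], "dr": [[-6.3, 0.8, 2.7], [-6.6, 1.0, 2.2], [-6.8, 1.2, 1.7], [-7.0, 1.5, 1.2], [-7.1, 1.7, 0.7], [-7.3, 1.9, 0.1], [-1.3, -4.3, 2.0], [0.3, -4.2, 1.7]]}
{"xyz": [[-9.5, 26.9, 37.3], [-11.1, 26.9, 37.1], [-12.7, 27.0, 36.8]], "dr": [[0.1, -4.0, 1.6], [-0.1, -4.0, 1.6], [-0.2, -4.0, 1.5]]}
```

Request:
play_rows(xyz=[[0.0, 6.9, 47.2], [0.4, 6.7, 46.2], [0.7, 6.8, 47.6], [0.6, 6.5, 46.1], [0.5, 6.4, 47.3], [0.2, 6.4, 48.4], [36.9, 18.7, 20.3], [38.1, 18.3, 18.9]], dr=[[4.7, 4.2, 0.3], [4.6, 3.7, 0.2], [4.8, 3.4, 0.2], [4.6, 2.9, 0.2], [4.7, 2.6, 0.3], [4.8, 2.3, 0.3], [2.9, -2.0, -3.6], [2.7, -2.1, -3.6]], hand=[0, 0, 0, 0, 0, 0, 0, 0])

```text
time_s: 16.85
ee_pos: [487.9, 116.3, 562.6]
tool_rot: [0.409, 0.053, -1.592]
contact_force: [-0.8, 1.2, -0.0]
finger_gap: 0.498
```

```bash
 python3 back.py "[-.6,-.2,2.2,3.3,.8,-1.7];[-.6,-.1,1.8,0,1.3,.1];A" | grep -v "^\["
python3 - <<'E'
from carry import *
from rig import r
i=r.get_image("scene");crop(i,280,110,180,150,4,"pics/s12.png")
E
```

```text
t 16.85 tcp [487.9 116.3 562.6] cage [-193.5  138.4  562.6] F [-0.8  1.2 -0. ] gap 0.498 j [ 0.38 -0.26  2.28  3.78  0.8  -1.85]
above [-0.14  0.14  1.9   0.    1.1   0.19] 1.7053025658242404e-15
path z min 230.0000000000001
35 rows
{"xyz": [[39.0, 17.5, 16.3], [40.2, 16.9, 14.8], [41.3, 16.3, 13.2], [42.3, 15.5, 11.6], [43.3, 14.8, 9.9], [44.2, 13.9, 8.3], [45.1, 13.0, 6.5], [46.0, 12.0, 4.8]], "dr": [[2.4, -2.5, -3.7], [2.2, -2.6, -3.7], [2.0, -2.8, -3.7], [1.8, -2.9, -3.7], [1.6, -3.0, -3.7], [1.4, -3.1, -3.7], [1.2, -3.2, -3.6], [0.9, -3.2, -3.6]]}
{"xyz": [[46.8, 11.0, 3.0], [-29.0, 6.4, 17.2], [-33.7, 5.3, 14.0], [-33.8, 5.3, 10.5], [-33.6, 5.0, 6.9], [-33.1, 4.7, 3.2], [-32.2, 4.1, -0.6], [-31.1, 3.4, -4.4]], "dr": [[0.7, -3.3, -3.6], [2.9, -1.6, 6.4], [2.2, -1.2, 7.0], [1.6, -1.2, 7.2], [0.9, -1.1, 7.4], [0.1, -1.0, 7.5], [-0.7, -0.9, 7.5], [-1.5, -0.8, 7.5]]}
{"xyz": [[-29.7, 2.5, -8.2], [-28.1, 1.5, -11.9], [-26.2, 0.4, -15.6], [-24.0, -0.8, -19.1], [-21.6, -2.0, -22.6], [-19.1, -3.2, -25.9], [-16.3, -4.4, -29.0], [-13.4, -5.6, -31.9]], "dr": [[-2.3, -0.7, 7.3], [-3.1, -0.6, 7.1], [-3.9, -0.4, 6.8], [-4.7, -0.2, 6.4], [-5.5, 0.0, 5.9], [-6.2, 0.2, 5.4], [-6.8, 0.5, 4.8], [-7.4, 0.8, 4.1]]}
{"xyz": [[-8.5, -4.8, -27.5], [-6.4, -5.4, -29.1], [-4.2, -5.9, -30.6], [-2.0, -6.3, -31.9], [0.3, -6.7, -33.1], [2.7, -6.9, -34.0], [-5.8, 32.2, 35.0], [-8.2, 28.2, 39.2]], "dr": [[-6.3, 0.8, 2.7], [-6.6, 1.0, 2.2], [-6.8, 1.2, 1.7], [-7.0, 1.5, 1.2], [-7.1, 1.7, 0.7], [-7.3, 1.9, 0.1], [-1.3, -4.3, 2.0], [0.3, -4.2, 1.7]]}
{"xyz": [[-9.5, 26.9, 37.3], [-11.1, 26.9, 37.1], [-12.7, 27.0, 36.8]], "dr": [[0.1, -4.0, 1.6], [-0.1, -4.0, 1.6], [-0.2, -4.0, 1.5]]}
```

View pics/s12.png

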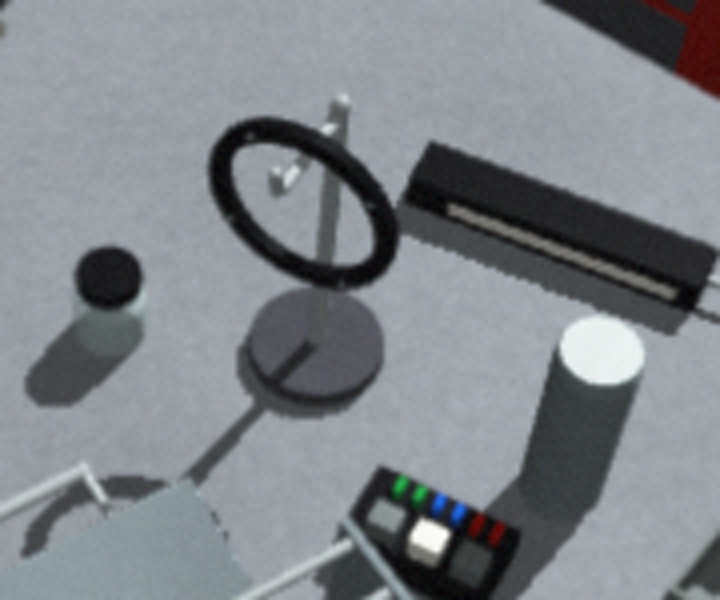

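```bash
 python3 back.py "[-.3,-.2,2.1,2.4,.9,-1.1];[-.3,0,1.85,0,1.2,.1];A"
```

```text
t 16.9 tcp [489.5 112.  563.9] cage [-190.7  134.9  563.9] F [-0.8 -0.3  1.2] gap 0.499 j [ 0.37 -0.26  2.28  3.78  0.8  -1.85]
above [-0.14  0.14  1.9  -0.    1.1   0.19] 1.7053025658242404e-15
path z min 230.00000000000017
[490. 111. 566.] [ 0.97 -0.08  0.22] 521
[503.  98. 601.] [ 0.95 -0.05  0.32] 553
[514.  88. 629.] [ 0.92 -0.01  0.39] 582
[523.  78. 649.] [0.9  0.05 0.44] 606
[532.  68. 661.] [0.88 0.12 0.45] 620
[541.  57. 664.] [0.88 0.19 0.44] 616
[549.  42. 659.] [0.89 0.25 0.39] 607
[556.  55. 637.] [0.89 0.37 0.28] 584
[555. 103. 584.] [0.83 0.56 0.07] 541
[542. 127. 516.] [ 0.73  0.66 -0.19] 495
[520. 121. 444.] [ 0.59  0.66 -0.47] 451
[492.  85. 379.] [ 0.44  0.54 -0.72] 416
[463.  22. 332.] [ 0.28  0.33 -0.9 ] 393
[436. -60. 310.] [ 0.12  0.05 -0.99] 385
[432. -77. 301.] [ 0.08 -0.02 -1.  ] 377
[435. -67. 289.] [ 0.07 -0.02 -1.  ] 367
[438. -56. 277.] [ 0.05 -0.01 -1.  ] 356
[440. -46. 265.] [ 0.04 -0.01 -1.  ] 345
[441. -35. 253.] [ 0.03 -0.   -1.  ] 335
[442. -25. 241.] [ 0.01 -0.   -1.  ] 324
21 rows
{"xyz": [[2.6, 26.4, 40.8], [7.1, 25.5, 30.2], [13.1, 19.7, 14.0], [19.3, 9.4, -4.2], [8.8, -0.2, -18.5], [-30.1, 4.0, -14.1], [-28.5, 3.3, -17.3], [-26.7, 2.6, -20.3]], "dr": [[6.3, -3.8, 3.8], [4.6, -5.1, 4.9], [1.7, -5.8, 5.6], [-1.7, -5.8, 5.6], [-4.1, -4.2, 5.9], [-2.7, -1.2, 7.2], [-3.4, -1.0, 7.0], [-4.1, -0.9, 6.7]]}
{"xyz": [[-24.7, 1.9, -23.2], [-22.4, 1.1, -26.0], [-20.0, 0.3, -28.7], [-17.5, -0.4, -31.2], [-14.7, -1.2, -33.6], [-10.3, -1.2, -30.5], [-8.1, -1.7, -31.9], [-5.8, -2.1, -33.2]], "dr": [[-4.7, -0.7, 6.4], [-5.3, -0.6, 6.1], [-5.9, -0.4, 5.6], [-6.5, -0.2, 5.1], [-7.0, -0.0, 4.6], [-6.4, 0.1, 3.5], [-6.7, 0.3, 3.0], [-7.0, 0.4, 2.5]]}
{"xyz": [[-3.3, -2.4, -34.3], [-0.9, -2.7, -35.3], [1.7, -2.9, -36.0], [-4.5, 46.1, -3.7], [-9.9, 35.0, 30.1]], "dr": [[-7.2, 0.6, 2.0], [-7.4, 0.7, 1.5], [-7.6, 0.9, 0.9], [-7.7, -1.0, 3.5], [-0.3, -1.8, 2.3]]}
```

Request:
play_rows(xyz=[[2.6, 26.4, 40.8], [7.1, 25.5, 30.2], [13.1, 19.7, 14.0], [19.3, 9.4, -4.2], [8.8, -0.2, -18.5], [-30.1, 4.0, -14.1], [-28.5, 3.3, -17.3], [-26.7, 2.6, -20.3]], dr=[[6.3, -3.8, 3.8], [4.6, -5.1, 4.9], [1.7, -5.8, 5.6], [-1.7, -5.8, 5.6], [-4.1, -4.2, 5.9], [-2.7, -1.2, 7.2], [-3.4, -1.0, 7.0], [-4.1, -0.9, 6.7]], hand=[0, 0, 0, -0.35, -0.35, -0.35, -0.35, -0.35])

```text
time_s: 17.7
ee_pos: [540.3, 138.8, 569.5]
tool_rot: [-0.034, -0.304, -1.021]
contact_force: [-0.8, 0.5, 0.3]
finger_gap: 0.323
```

```bash
 python3 back.py "[-.3,0,1.85,0,1.2,.1];A"
```

```text
t 17.7 tcp [540.3 138.8 569.5] cage [-151.3  176.7  569.5] F [-0.8  0.5  0.3] gap 0.323 j [-0.18 -0.18  2.13  2.09  0.87 -0.89]
above [-0.14  0.14  1.9   0.    1.1   0.19] 1.7053025658242404e-15
path z min 230.0
[540. 141. 567.] [0.84 0.54 0.1 ] 533
[533. 164. 525.] [ 0.76  0.65 -0.08] 501
[520. 167. 473.] [ 0.66  0.7  -0.29] 466
[504. 148. 419.] [ 0.54  0.66 -0.52] 434
[484. 107. 369.] [ 0.42  0.55 -0.72] 408
[463.  45. 331.] [ 0.29  0.37 -0.88] 390
[441. -33. 311.] [ 0.16  0.13 -0.98] 383
[431. -80. 305.] [ 0.08 -0.02 -1.  ] 381
[434. -70. 293.] [ 0.07 -0.02 -1.  ] 370
[437. -60. 281.] [ 0.06 -0.01 -1.  ] 360
[439. -49. 269.] [ 0.04 -0.01 -1.  ] 349
[441. -39. 257.] [ 0.03 -0.01 -1.  ] 338
[442. -28. 245.] [ 0.02 -0.   -1.  ] 328
[443. -17. 233.] [ 0. -0. -1.] 317
14 rows
{"xyz": [[-21.6, 3.2, -18.7], [-19.4, 1.5, -22.9], [-17.0, -0.3, -26.9], [-13.1, -1.4, -27.3], [-11.0, -2.6, -30.3], [-8.9, -3.8, -33.1], [-6.7, -4.7, -35.8], [-4.3, -5.5, -38.4]], "dr": [[-4.1, -2.1, 6.7], [-4.9, -1.8, 6.4], [-5.8, -1.5, 6.0], [-5.8, -1.1, 4.9], [-6.4, -0.8, 4.5], [-6.9, -0.5, 4.0], [-7.4, -0.2, 3.5], [-7.8, 0.2, 3.0]]}
{"xyz": [[-1.7, -4.9, -35.5], [0.3, -5.2, -37.1], [2.3, -5.3, -38.5], [4.5, -5.2, -39.7], [-4.8, 47.5, 7.4], [-9.3, 32.6, 28.0]], "dr": [[-7.1, 0.4, 2.1], [-7.4, 0.7, 1.7], [-7.6, 0.9, 1.2], [-7.8, 1.1, 0.7], [-5.6, -1.2, 3.4], [-0.3, -1.7, 2.1]]}
```

Request:
play_rows(xyz=[[-21.6, 3.2, -18.7], [-19.4, 1.5, -22.9], [-17.0, -0.3, -26.9], [-13.1, -1.4, -27.3], [-11.0, -2.6, -30.3], [-8.9, -3.8, -33.1], [-6.7, -4.7, -35.8], [-4.3, -5.5, -38.4]], dr=[[-4.1, -2.1, 6.7], [-4.9, -1.8, 6.4], [-5.8, -1.5, 6.0], [-5.8, -1.1, 4.9], [-6.4, -0.8, 4.5], [-6.9, -0.5, 4.0], [-7.4, -0.2, 3.5], [-7.8, 0.2, 3.0]], hand=[-0.35, -0.35, -0.35, -0.35, -0.35, -0.35, -0.35, -0.35])

```text
time_s: 18.5
ee_pos: [469.0, 77.8, 343.1]
tool_rot: [-1.005, 0.004, -0.411]
contact_force: [-0.2, 0.6, -1.4]
finger_gap: 0.326
```

```bash
 python3 back.py "[-.22,0.05,1.87,0,1.2,.15];A"|grep -v "^\["
```

```text
t 18.5 tcp [469.   77.8 343.1] cage [-198.9   95.9  343.1] F [-0.2  0.6 -1.4] gap 0.326 j [-0.26 -0.05  1.94  0.64  1.11 -0.22]
above [-0.14  0.14  1.9   0.    1.1   0.19] 5.684341886080802e-16
path z min 230.00000000000006
6 rows
{"xyz": [[-6.9, 3.4, -35.1], [-3.3, 2.9, -35.6], [0.4, 2.4, -35.9], [4.1, 1.9, -35.8], [2.5, 42.8, 23.3], [-0.1, 8.5, 6.2]], "dr": [[-7.6, 0.9, 3.3], [-7.9, 1.0, 2.6], [-8.1, 1.1, 1.8], [-8.3, 1.2, 1.0], [-1.5, -1.7, 1.1], [-0.0, -0.4, 0.2]]}
```

Request:
play_rows(xyz=[[-6.9, 3.4, -35.1], [-3.3, 2.9, -35.6], [0.4, 2.4, -35.9], [4.1, 1.9, -35.8], [2.5, 42.8, 23.3], [-0.1, 8.5, 6.2], [0, 0, 0]], dr=[[-7.6, 0.9, 3.3], [-7.9, 1.0, 2.6], [-8.1, 1.1, 1.8], [-8.3, 1.2, 1.0], [-1.5, -1.7, 1.1], [0, -0.4, 0.2], [0, 0, 0]], hand=[-0.35, -0.35, -0.35, -0.35, -0.35, -0.35, -0.35])

```text
time_s: 19.2
ee_pos: [440.4, -22.7, 226.6]
tool_rot: [-1.575, 0.264, -0.254]
contact_force: [-0.5, -0.5, 0.1]
finger_gap: 0.323
```

```bash
 python3 - <<'E'
from goals import *
from rig import r
p,q=cur();Q=rot(cx,[0,0,-1])
rows(p,q,[(c2w([-193.7,0,160]),Q)],step=40)
i=r.get_image("wrist");cv2.imwrite("pics/w13.png",i["color"][:,:,::-1])
print(proj(i,[c2w([-193.7,y,104]) for y in(-60,0,60)]).round(0).tolist())
i=r.get_image("scene");crop(i,230,110,220,190,3.5,"pics/s13.png")
E
```

```text
t 19.2 tcp [440.4 -22.7 226.6] cage [-193.5   -8.4  226.6] F [-0.5 -0.5  0.1] gap 0.323 j [-0.14  0.15  1.9  -0.02  1.1   0.19]
2 rows
{"xyz": [[-0.0, 33.2, 4.9], [-0.1, 33.3, 4.5]], "dr": [[0.6, 0.0, -0.1], [0.6, 0.0, -0.1]]}
[[322.0, 295.0], [322.0, 222.0], [322.0, 139.0]]
```

View pics/w13.png

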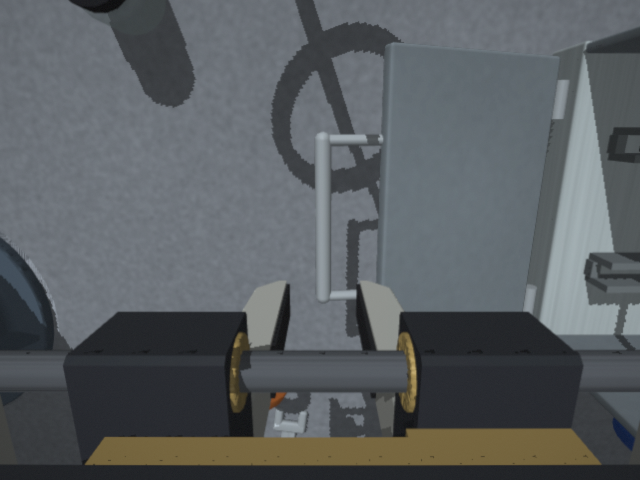

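View pics/s13.png

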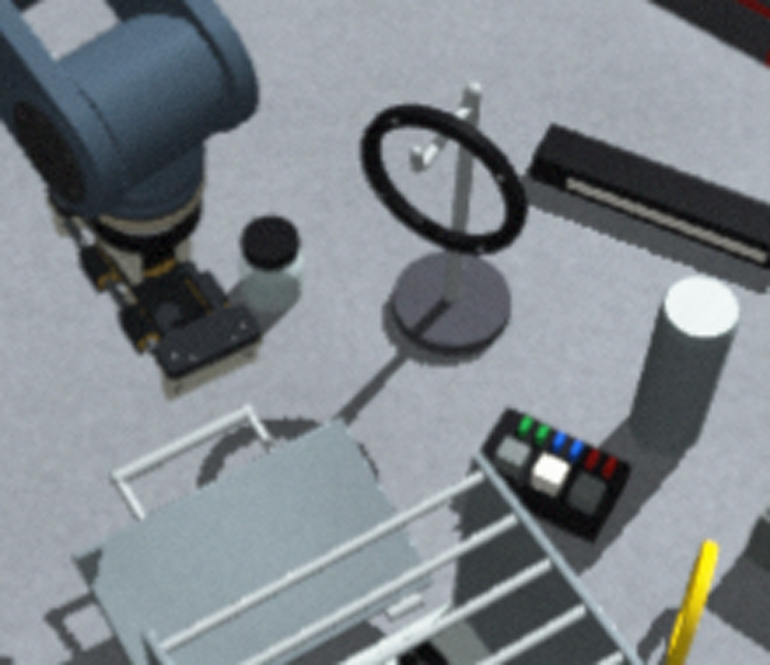

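Request:
play_rows(xyz=[[0, 33, 5], [0, 33, 4.5], [0, 33, 0], [0, 33, 0], [0, 8, 0], [0, 0, 0]], dr=[[0.6, 0, 0], [0.6, 0, 0], [0, 0, 0], [0, 0, 0], [0, 0, 0], [0, 0, 0]], hand=[-0.35, -0.35, -0.35, -0.35, -0.35, -0.35])

```text
time_s: 19.9
ee_pos: [448.9, -18.4, 92.9]
tool_rot: [-1.551, 0.25, -0.277]
contact_force: [-0.8, 0.0, 0.1]
finger_gap: 0.327
```

```bash
 python3 - <<'E'
from goals import *
p,q=cur();Q=rot(cx,[0,0,-1])
rows(p,q,[(c2w([-193.7,0,85]),Q)],step=40)
E
```

```text
t 19.9 tcp [448.9 -18.4  92.9] cage [-186.8   -1.6   92.9] F [-0.8  0.   0.1] gap 0.327 j [-0.15  0.36  2.03  0.01  0.74  0.19]
1 rows
{"xyz": [[-7.1, 7.8, 1.5]], "dr": [[-0.4, -0.4, 1.0]]}
```

Request:
play_rows(xyz=[[-7, 4, 1.5], [0, 4, 0], [0, 0, 0], [0, 0, 0], [0, 0, 0]], dr=[[-0.4, -0.4, 1], [0, 0, 0], [0, 0, 0], [0, 0, 0], [0, 0, 0]], hand=[-0.35, -0.35, -0.7, -1, -1], newtons=15)

```text
time_s: 20.4
ee_pos: [443.1, -14.5, 88.9]
tool_rot: [-1.555, 0.258, -0.258]
contact_force: [-6.0, 4.6, 7.3]
finger_gap: 0.127
```

```bash
 cat > shut.py <<'E'
from goals import *
p,q=cur();Q=rot(cx,[0,0,-1])
g=w2c(p-19*q.apply([0,1,0]));print("grasp pt",g.round(1),"theta",round(float(np.arctan2(-g[0],g[2]-50)-.0997),3),"rad",round(float(np.hypot(g[0],g[2]-50)),1))
a,b,n=float(sys.argv[1]),float(sys.argv[2]),int(sys.argv[3])
W=[]
for t in np.linspace(a,b,n):
    f=t+.0997;W.append((c2w([-201*np.sin(f),g[1],50+201*np.cos(f)-19]),Q))
rows(p,q,W,step=40)
E
python3 shut.py 1.1 .5 7
```

```text
t 20.4 tcp [443.1 -14.5  88.9] cage [-193.6    0.2   88.9] F [-6.   4.6  7.3] gap 0.127 j [-0.14  0.36  2.03  0.    0.75  0.19]
grasp pt [-193.6    0.2  107.9] theta 1.181 rad 202.1
7 rows
{"xyz": [[6.3, -15.0, -0.0], [8.2, -18.3, -0.0], [10.0, -17.4, -0.0], [11.7, -16.3, 0.0], [13.3, -15.1, -0.0], [14.7, -13.7, -0.0], [16.0, -12.2, -0.0]], "dr": [[-0.0, 0.0, 0.0], [0.0, 0.0, 0.0], [0.0, 0.0, 0.0], [0.0, 0.0, 0.0], [0.0, 0.0, 0.0], [0.0, 0.0, 0.0], [0.0, 0.0, 0.0]]}
```

Bar gripped (gap 0.127 ≈ 12 mm). Swinging it up.

Request:
play_rows(xyz=[[5, -15, 0], [7.5, -17, 0], [9, -17.4, 0], [11, -16.5, 0], [13, -15, 0], [14.5, -13.7, 0]], dr=[[0, 0, 0], [0, 0, 0], [0, 0, 0], [0, 0, 0], [0, 0, 0], [0, 0, 0]], hand=[-1, -1, -1, -1, -1, -1])

```text
time_s: 21.0
ee_pos: [494.2, -31.7, 182.9]
tool_rot: [-1.553, 0.272, -0.244]
contact_force: [-7.9, 4.3, -1.1]
finger_gap: 0.12
```

```bash
 python3 shut.py .6 .1 6
```

```text
t 21.0 tcp [494.2 -31.7 182.9] cage [-139.7    0.5  182.9] F [-7.9  4.3 -1.1] gap 0.12 j [-0.16  0.3   1.82  0.    1.04  0.17]
grasp pt [-139.3    0.5  201.9] theta 0.643 rad 206.1
6 rows
{"xyz": [[10.2, -2.1, -0.0], [16.0, -12.2, -0.0], [17.1, -10.5, -0.0], [18.1, -8.7, 0.0], [18.9, -6.9, 0.0], [19.5, -5.0, 0.0]], "dr": [[0.0, 0.1, -1.0], [0.0, 0.0, 0.0], [0.0, 0.0, 0.0], [0.0, 0.0, 0.0], [0.0, 0.0, 0.0], [0.0, 0.0, 0.0]]}
```

Request:
play_rows(xyz=[[14, -5, 0], [17, -10, 0], [18, -10, 0], [18, -8.5, 0], [19, -7, 0], [19.5, -5, 0]], dr=[[0, 0, -0.5], [0, 0, 0], [0, 0, 0], [0, 0, 0], [0, 0, 0], [0, 0, 0]], hand=[-1, -1, -1, -1, -1, -1])

```text
time_s: 21.6
ee_pos: [583.8, -61.9, 231.0]
tool_rot: [-1.55, 0.292, -0.22]
contact_force: [-6.8, 2.2, 6.0]
finger_gap: 0.122
```

```bash
 python3 shut.py .05 0 2; python3 - <<'E'
from carry import *
from rig import r
i=r.get_image("scene");crop(i,230,180,200,170,3.5,"pics/s14.png")
E
```

```text
t 21.6 tcp [583.8 -61.9 231. ] cage [-45.1   0.9 231. ] F [-6.8  2.2  6. ] gap 0.122 j [-0.19  0.43  1.5   0.    1.25  0.14]
grasp pt [-44.3   0.9 250. ] theta 0.118 rad 204.8
2 rows
{"xyz": [[15.2, 0.5, 0.0], [10.0, -1.2, -0.0]], "dr": [[0.1, 0.2, -2.6], [0.0, 0.0, 0.0]]}
```

View pics/s14.png

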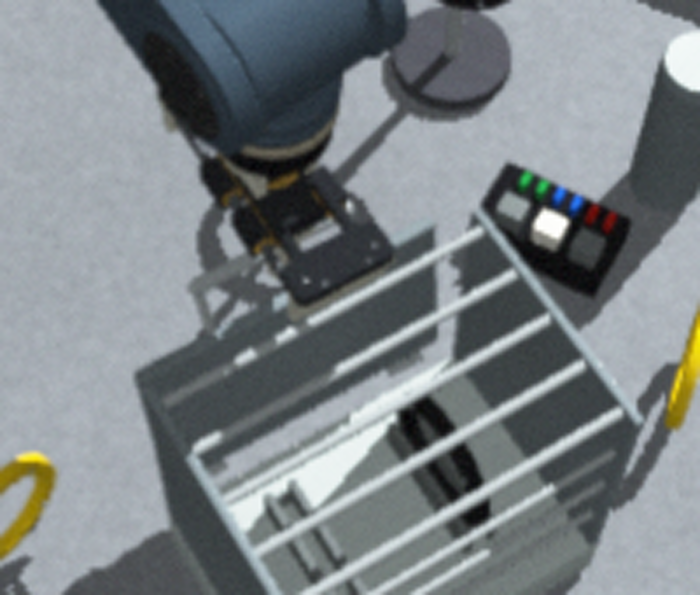

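Request:
play_rows(xyz=[[12, -1, 0], [10, -1, 0], [6, 0, 0], [0, 0, 0]], dr=[[0, 0, -0.7], [0, 0, -0.7], [0, 0, -0.5], [0, 0, 0]], hand=[-1, -1, -1, -1])

```text
time_s: 22.05
ee_pos: [607.1, -69.8, 234.8]
tool_rot: [-1.554, 0.277, -0.236]
contact_force: [-0.4, -0.0, -1.0]
finger_gap: 0.124
```

```bash
 python3 shut.py 0 0 1
```

```text
t 22.05 tcp [607.1 -69.8 234.8] cage [-20.5   0.9 234.8] F [-0.4 -0.  -1. ] gap 0.124 j [-0.19  0.46  1.45  0.    1.26  0.14]
grasp pt [-20.    1.  253.8] theta -0.002 rad 204.8
1 rows
{"xyz": [[0.6, 3.8, 0.1]], "dr": [[0.2, 0.2, -1.5]]}
```

Request:
play_rows(xyz=[[4, 0, 0], [4, 0, 0], [4, 0, 0]], dr=[[0, 0, 0], [0, 0, 0], [0, 0, 0]], hand=[-1, -1, -1])

```text
time_s: 22.35
ee_pos: [607.0, -69.8, 234.6]
tool_rot: [-1.551, 0.299, -0.21]
contact_force: [-23.9, 6.3, 12.8]
finger_gap: 0.124
```

```bash
 python3 shut.py 0 0 1
```

```text
t 22.35 tcp [607.  -69.8 234.6] cage [-20.6   0.9 234.6] F [-23.9   6.3  12.8] gap 0.124 j [-0.19  0.48  1.42  0.    1.3   0.13]
grasp pt [-19.6   1.  253.5] theta -0.004 rad 204.5
1 rows
{"xyz": [[0.8, 3.5, 0.1]], "dr": [[0.3, 0.3, -3.2]]}
```

Request:
play_rows(xyz=[[0, 0, 0], [0, 0, 0], [0, 0, 0], [0, 0, 0]], dr=[[0, 0, 0], [0, 0, 0], [0, 0, 0], [0, 0, 0]], hand=[-1, -0.6, -0.35, -0.35])

```text
time_s: 22.75
ee_pos: [606.3, -69.5, 235.0]
tool_rot: [-1.551, 0.299, -0.21]
contact_force: [0.3, -0.5, -0.0]
finger_gap: 0.305
```

```bash
 python3 shut.py 0 0 1
```

```text
t 22.75 tcp [606.3 -69.5 235. ] cage [-21.3   1.  235. ] F [ 0.3 -0.5 -0. ] gap 0.305 j [-0.19  0.48  1.42  0.    1.3   0.13]
grasp pt [-20.3   1.1 253.9] theta -0.001 rad 204.9
1 rows
{"xyz": [[1.5, 3.9, 0.1]], "dr": [[0.3, 0.3, -3.2]]}
```

Request:
play_rows(xyz=[[0, -15, 0], [0, -25, 0], [0, -40, 0], [0, -45, 0], [-20, -40, 0], [-40, 0, 0], [-40, 0, 0], [0, 0, 0]], dr=[[0, 0, 0], [0, 0, 0], [0, 0, 0], [0, 0, 0], [0, 0, 0], [0, 0, 0], [0, 0, 0], [0, 0, 0]], hand=[-0.35, -0.35, -0.35, -0.35, -0.35, -0.35, -0.35, -0.35])

```text
time_s: 23.55
ee_pos: [518.8, -39.3, 411.6]
tool_rot: [-1.551, 0.299, -0.212]
contact_force: [-0.4, -0.8, -0.1]
finger_gap: 0.322
```

```bash
 python3 - <<'E'
from carry import *
from rig import r
p,q=cur()
for n in("scene","top","wrist"):
    i=r.get_image(n);pickle.dump(i,open(n+"F.pkl","wb"));cv2.imwrite(f"pics/{n}F.png",i["color"][:,:,::-1])
    C=(cloud(i).reshape(-1,3)-[cage[0],cage[1],0])@Rc
    m=(np.abs(C[:,1])<55)&(C[:,0]<0)&(C[:,0]>-60)&(C[:,2]>235)&(C[:,2]<262);
    if m.sum(): print(n,"bar",m.sum(),np.median(C[m],0),np.percentile(C[m],[5,95],axis=0)[:,[0,2]])
i=pickle.load(open("sceneF.pkl","rb"));crop(i,240,120,200,170,4,"pics/sFc.png")
E
```

```text
t 23.55 tcp [518.8 -39.3 411.6] cage [-113.9    1.2  411.6] F [-0.4 -0.8 -0.1] gap 0.322 j [-0.17  0.2   1.39  0.    1.61  0.16]
scene bar 220 [-17.86416507  -0.72748026 254.31375403] [[-24.08039528 249.11504529]
 [-13.94918752 258.0586013 ]]
wrist bar 1927 [-21.7661223    3.63503326 255.01356889] [[-26.20014912 251.3964909 ]
 [-15.83737705 256.69507644]]
```

View pics/sFc.png

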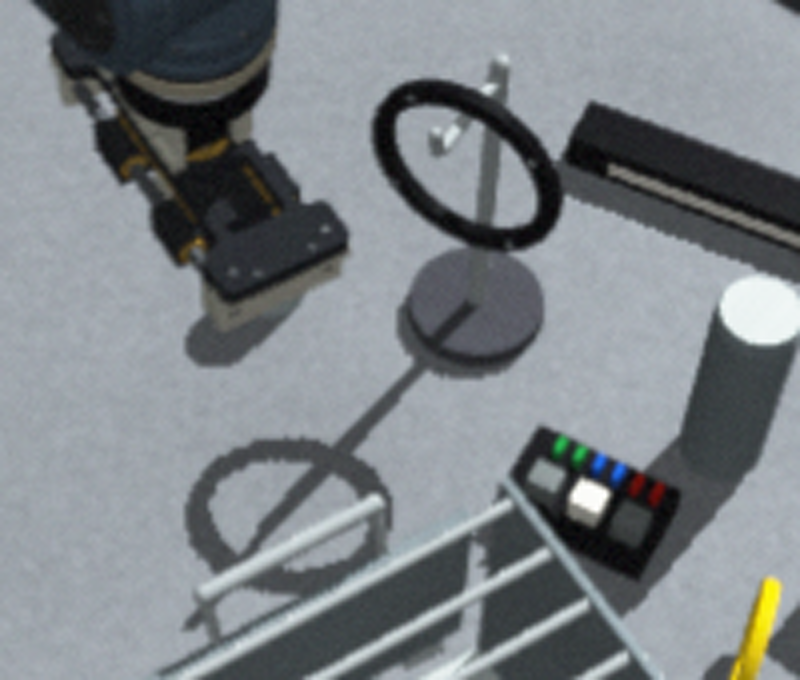

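View pics/topF.png

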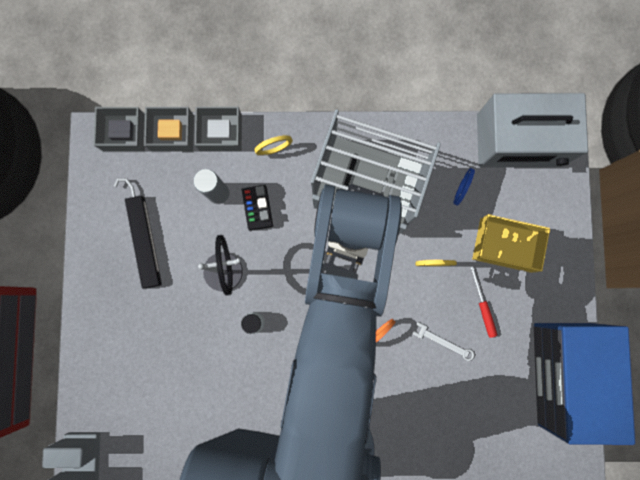

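View pics/wristF.png

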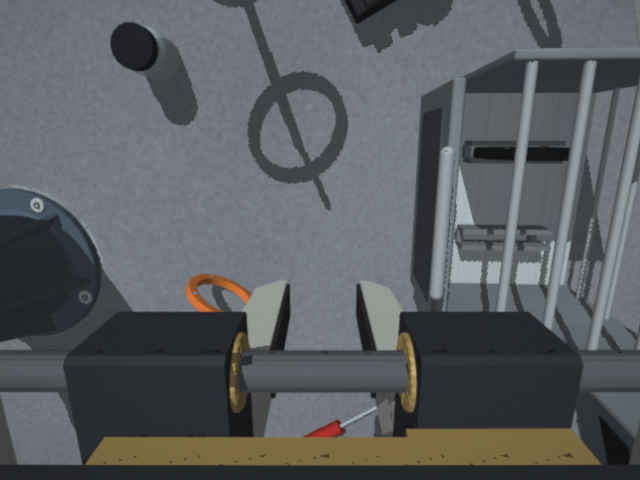

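```bash
 python3 -c "
from rig import r
print(r.close_job())"
```

```text
the job is handed in; nothing more can be done
None
```

The job is done and handed in at about 24 s of the 72 s allowed. I pulled the front down to its stop and took out the larger ring. I hung it on the arm of the J-hook, then swung the front shut by its bar.

**Last checks:**
- **Front:** it stopped moving under about 24 N of push at an angle of about 0 rad. The wrist camera then put the bar about 20–22 mm out from the hinge, against 20 mm when shut. The scene camera gave about 18 mm from far fewer points. Both gave the bar as roughly level with its shut height.
- **Larger ring:** it hangs on the level arm, clear of the gripper, and looked still in the later images. Its centre was about 3 mm from the hook seat along the arm when I let go.
- **Smaller ring and bench:** the smaller ring is still in its slot. The other things look unmoved, though I compared them by eye only, not by measurement.
- **Robot:** at hand-in the gripper was clear of everything, with wrist force below 1 N. The highest wrist force at any reading was about 28 N, from that last push on the bar.

No check failed. The two camera readings of the bar differ by about 4 mm, which is close to what the 2 mm calibration allows.

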